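Load the washed topping containers into the serving caddy in reverse order

ROBOT

A 6-joint arm with a two-finger parallel gripper is mounted at the origin on the work surface. World frame = base frame: x ahead of the robot, y to its left, z up, the work surface at z = 0. Lengths are in mm, angles in rad, forces in N, time in s.
With the tool pointing down it reaches from about 400 to 925 mm from the base axis. Payload 12.5 kg.
Tool frame: the origin (TCP) lies midway between the tips of the shut fingers; the grasp point (between the pads) lies 19 mm behind it; z points along the fingers, y is the direction in which the jaws open and shut (so a half turn about z gives the same grasp; the last joint's range is limited). The gripper opens to 95 mm and grips with 3 to 60 N. Pads are 20 mm wide; open, the fingers measure 119 mm over their backs; the gripper's body (75 mm by 180 mm) begins 59 mm behind the grasp point.
Start: joints at [-1.432, 0.491, 1.559, -0, 1.092, -0.106], TCP at [151.499, -606.379, 214.661] pointing down, gripper open.
Joint ranges: [-3.1, 3.1], [-0.84, 2.19], [0.05, 2.79], [-1.13, 4.28], [0.06, 2.93], [-2.69, 2.69]. Speed limits (rad/s): [2.22, 2.22, 2.79, 3.14, 3.14, 3.14].

INTERFACE

Orientations are given as [roll, pitch, yaw] about the fixed x, y, z axes, in that order (R = Rz(yaw) Ry(pitch) Rx(roll)).
In Python, from cell import env gives the robot as it stands.
- The arm moves only by the tool drive_tool, never from a script. Its argument "increments" is a list of rows, each a list of 2 entries, a list of its own where there are three numbers: the shift along the tool's x, y, z as a fraction of full scale, then the turn, a rotation vector about the tool's x, y, z as a fraction of full scale. In form: [[[x, y, z], [ax, ay, az]], ...]. A call has 1 to 5 rows; each row shifts and turns the commanded pose from where the row before left it, along the tool's axes as they then stand; what a row does not reach is not made up. Full scale, the value 1, is 30 mm for a shift and 0.08 rad for a turn. A row lasts 1/12 s, in which the tool goes at most 41.7 mm and 7.16 degrees, less where a joint would pass 70% of its speed; a pose out of reach is approached as far as the arm can. A call with a number of a shift or a turn outside -1 to 1 is refused whole. A call with a gripper value outside its range is refused whole. "jaw" is the opening, from -1 (shut) to 1 (fully open), so that 0 is half open, set as the call begins (left out, the last holds). The fingers move at their own pace and stop on an object; the grip force is fixed at half the most. Time passes only in rows, so rows that do not move let the fingers close. It gives the time, the measured TCP pose, the force and the opening at its end, in the units of the state.
- env.state(): the state, without advancing time (a new reading comes with each control period).
- env.read_camera(name): name is "scene" or "top" or "wrist"; returns a dict with "pixels" (480x640x3 uint8, blue, green, red), "vertical_fov" (degrees; the focal length in pixels is half the picture's height over the tangent of half this angle, whatever the lens; pixels are square), "cx", "cy" (the principal point, pixels), "k1" (the pictures are not rectified: a ray, as slopes to the right and down, at radius r is drawn at 1 + k1 r^2 times it, then the intrinsics apply), "world_to_cam" (4x4, takes a point from world to camera coordinates). Camera axes: x right, y down, z forward; pixel columns grow to the right and rows downward; lengths in mm; the calibration is good to about 2 mm. A picture is of the moment at which its call begins. There is no depth.
- env.job_done(): hands the job in, once; it reports no verdict.
Trained networks look in a picture, given as the dict that the camera call returned (one of the last four; its "shot" number tells which), for a name from the list of things; names that differ only in an ending like _2 or _b are one class to them, and where a whole thing is asked for, a point or a joint stands for the part that bears it (a point fixed in the world has none). Each returns a list of dicts, best first, with "score" (0 to 1); they miss things now and then, are a little off and sometimes report something else, mostly with a low value. They report only what shows in the picture. A call takes as long as a camera call. They do not tell look-alikes from the thing itself.
- env.boxes_of(target, picture): "point" ([x, y, z] in mm, in world coordinates, good to about 4 mm: the middle of the surface that is visible of it).
- env.tip_of(target, picture): "point" ([x, y, z] in mm, in world coordinates, good to about 4 mm: a listed point, or the origin of a listed thing).
The state is a dict: "t": time; "joints": joint angles; "qvel": joint speeds; "tau": joint torques, N m; "eef_pos": TCP position; "tcp_rot": TCP orientation; "ft_force": force on the tool from outside, world axes, zero at the start; "moment": the same for the moment, N m; "opening": opening from 0.0 (shut) to 1.0 (fully open).
Only numpy, scipy, OpenCV 4.12 (cv2) and the standard library are available. Lean on these libraries where they do the work, as an engineer would, in place of code of your own. Each camera call takes 0.05 s, during which the arm holds its last target.

TASK

Move the four topping containers from the white drainer into the four bays of the grey caddy, one to each bay, in reverse order: the container nearest the drainer's spout goes into the bay farthest from the caddy's handle, the next one into the next bay, and so on, so that the one farthest from the spout ends up beside the handle. Set each down gently and upright on the floor of its bay, without tipping or dropping any, and let go.

Things in the scene. Friction and masses are not known exactly. Their poses are not given: they have to be found in the camera images.
- shaker: Steel cocoa shaker: round, straight, 44 mm in diameter with a 47 mm cap from 67 mm up, 80 mm tall, flat top with small dark holes; about 160 g. Origin: centre of its underside; z up along it.
- tin: Square metal tin, 42 x 42 mm with a 44 x 44 mm lid from 56 mm up, 65 mm tall, sides along its x and y axes; about 180 g. Origin: centre of its underside; z up along it.
- bottle: Squeeze bottle (rigid): clear round body 46 mm in diameter and 54 mm tall, then a white 41 mm collar to 60 mm and a pointed white nozzle to 80 mm; about 180 g. Origin: centre of its underside; z up along it.
- jar: White ceramic jar: round body 50 mm in diameter and 50 mm tall, then a wooden lid of 47 mm to 54 mm and an 18 mm wooden knob to 68 mm; about 200 g. Origin: centre of its underside; z up along it.
- drainer: White draining tray, fixed: a slab 264 x 90 mm and 12 mm thick, with a flat spout 50 mm wide and 14 mm high sticking out 38 mm from one short end. Four pads lie on it in a row, centres at x = -97.5, -32.5, +32.5 and +97.5 mm; the containers stand on them, their undersides 16 mm above the table. Origin: middle of the slab's underside, on the table; x along the row towards the spout, y across, z up.
- caddy: Grey caddy, fixed: a row of four open square bays, 264 x 72 mm overall, outer and dividing walls 4 mm thick and 20 mm high, floor 5 mm thick (so bays are 15 mm deep, 61 mm along the row and 64 mm across). A steel loop handle, 14 mm above the table, sticks out 39 mm from one short end. Bay centres at x = -97.5, -32.5, +32.5 and +97.5 mm. Origin: middle of its underside, on the table; x along the row towards the handle, y across, z up.
- pad_shaker: Square black rubber pad, 56 x 56 mm and 4 mm thick, fixed on the drainer, on which the shaker stands at the start: it marks that container's place in the row and stays there. Origin: centre of its underside; axes as the drainer's.
- pad_tin: Square black rubber pad, 56 x 56 mm and 4 mm thick, fixed on the drainer, on which the tin stands at the start: it marks that container's place in the row and stays there. Origin: centre of its underside; axes as the drainer's.
- pad_bottle: Square black rubber pad, 56 x 56 mm and 4 mm thick, fixed on the drainer, on which the bottle stands at the start: it marks that container's place in the row and stays there. Origin: centre of its underside; axes as the drainer's.
- pad_jar: Square black rubber pad, 56 x 56 mm and 4 mm thick, fixed on the drainer, on which the jar stands at the start: it marks that container's place in the row and stays there. Origin: centre of its underside; axes as the drainer's.
Not all that is in view belongs to the job. Leave any blue look-alike of the bottle alone.

How it is judged (in metres and radians):
At the end, for the whole second after the job is handed in: Each container stands in the caddy bay that reverses its place on the drainer (its pad at x on the drainer, the container at -x in the caddy, each within 15 mm along and across), its underside on the bay floor (within 5 mm), upright within 0.1 rad, and at rest (((x of pad_shaker in the frame of drainer between -0.1175 and -0.0775 m and x of shaker in the frame of caddy between 0.0825 and 0.1125 m) or (x of pad_shaker in the frame of drainer between -0.0525 and -0.0125 m and x of shaker in the frame of caddy between 0.0175 and 0.0475 m) or (x of pad_shaker in the frame of drainer between 0.0125 and 0.0525 m and x of shaker in the frame of caddy between -0.0475 and -0.0175 m) or (x of pad_shaker in the frame of drainer between 0.0775 and 0.1175 m and x of shaker in the frame of caddy between -0.1125 and -0.0825 m)) and y of shaker in the frame of caddy between -0.015 and 0.015 m and z of shaker in the frame of caddy between 0 and 0.01 m and angle between each of shaker, tin, bottle, jar's own z axis and vertical below 0.1 rad and linear speed of each of shaker, tin, bottle, jar below 0.02 m/s and angular speed of each of shaker, tin, bottle, jar below 0.2 rad/s and ((x of pad_tin in the frame of drainer between -0.1175 and -0.0775 m and x of tin in the frame of caddy between 0.0825 and 0.1125 m) or (x of pad_tin in the frame of drainer between -0.0525 and -0.0125 m and x of tin in the frame of caddy between 0.0175 and 0.0475 m) or (x of pad_tin in the frame of drainer between 0.0125 and 0.0525 m and x of tin in the frame of caddy between -0.0475 and -0.0175 m) or (x of pad_tin in the frame of drainer between 0.0775 and 0.1175 m and x of tin in the frame of caddy between -0.1125 and -0.0825 m)) and y of tin in the frame of caddy between -0.015 and 0.015 m and z of tin in the frame of caddy between 0 and 0.01 m and ((x of pad_bottle in the frame of drainer between -0.1175 and -0.0775 m and x of bottle in the frame of caddy between 0.0825 and 0.1125 m) or (x of pad_bottle in the frame of drainer between -0.0525 and -0.0125 m and x of bottle in the frame of caddy between 0.0175 and 0.0475 m) or (x of pad_bottle in the frame of drainer between 0.0125 and 0.0525 m and x of bottle in the frame of caddy between -0.0475 and -0.0175 m) or (x of pad_bottle in the frame of drainer between 0.0775 and 0.1175 m and x of bottle in the frame of caddy between -0.1125 and -0.0825 m)) and y of bottle in the frame of caddy between -0.015 and 0.015 m and z of bottle in the frame of caddy between 0 and 0.01 m and ((x of pad_jar in the frame of drainer between -0.1175 and -0.0775 m and x of jar in the frame of caddy between 0.0825 and 0.1125 m) or (x of pad_jar in the frame of drainer between -0.0525 and -0.0125 m and x of jar in the frame of caddy between 0.0175 and 0.0475 m) or (x of pad_jar in the frame of drainer between 0.0125 and 0.0525 m and x of jar in the frame of caddy between -0.0475 and -0.0175 m) or (x of pad_jar in the frame of drainer between 0.0775 and 0.1175 m and x of jar in the frame of caddy between -0.1125 and -0.0825 m)) and y of jar in the frame of caddy between -0.015 and 0.015 m and z of jar in the frame of caddy between 0 and 0.01 m); the robot touches nothing.
It fails at once if a container is tipped over (more than 40 degrees) (angle between any of shaker, tin, bottle, jar's own z axis and vertical above 0.7 rad).
It fails at once if a container is dropped or knocked flying (faster than 0.6 m/s while no finger touches it) ((linear speed of shaker above 0.6 m/s and contact force between the fingers and shaker below 0.05 N) or (linear speed of tin above 0.6 m/s and contact force between the fingers and tin below 0.05 N) or (linear speed of bottle above 0.6 m/s and contact force between the fingers and bottle below 0.05 N) or (linear speed of jar above 0.6 m/s and contact force between the fingers and jar below 0.05 N)).
It also fails if it takes over 117 s, if anything falls off the work surface, if the arm or the gripper's body presses on something with over 40 N, if the wrist force passes 120 N, or if a joint passes its speed limit or range.

## Working session

There is one attempt and no reset: what is moved stays moved. The work goes in short steps, Python scripts to look and compute and a tool call to move; the robot and the scene stay as the last step left them, time stands still between calls to the robot, and variables do not carry over. Pictures are saved under pics/ and viewed, and the job is handed in when it is done.

Besides the shell and the picture viewer there is one more tool, called after "Request:" by a JSON object that holds its "api" and its "payload". drive_tool: Moves the arm, as the interface text tells. Its arguments: {"type":"object","properties":{"increments":{"type":"array","items":{"type":"array"}},"jaw":{"type":"number"}},"required":["increments"]}

```bash
ls; mkdir -p pics; python3 - <<'E'
from cell import env
import cv2
print(env.state())
for n in ["top","scene"]:
    p=env.read_camera(n)
    cv2.imwrite(f"pics/{n}0.png",p["pixels"])
    print(n,p["vertical_fov"],p["cx"],p["cy"],p["k1"],p["world_to_cam"],p["shot"])
    for t in ["shaker","tin","bottle","jar","drainer","caddy","pad_shaker","pad_tin","pad_bottle","pad_jar"]:
        print(t,"tip",[(d["score"],d["point"]) for d in env.tip_of(t,p)][:3],"box",[(d["score"],d["point"]) for d in env.boxes_of(t,p)][:3])
print(env.state()["t"])
E
```

```text
pics
{'t': 0.0, 'joints': array([-1.43157122e+00,  4.91548609e-01,  1.55945245e+00, -1.37598018e-05,
        1.09171663e+00, -1.05560782e-01]), 'qvel': array([ 4.74546071e-05,  8.18853790e-04, -1.30106773e-03,  1.16032783e-03,
       -4.24871533e-04,  1.30330254e-03]), 'tau': array([-2.62897656e-04, -6.12644148e+01, -2.58180678e+01,  6.92770234e-02,
        4.82588774e-02, -8.59797728e-05]), 'eef_pos': array([ 151.47549796, -606.1080946 ,  214.06752513]), 'tcp_rot': array([-3.14047259e+00, -1.06403799e-04,  2.44792183e-01]), 'ft_force': array([0.56497277, 0.46685986, 0.78966851]), 'moment': array([ 0.03402237, -0.00450819,  0.05544677]), 'opening': 0.9999750464870839}
top 55.648082148376126 317.6436371499722 243.56936299591183 -0.02448976624571689 [[-9.63525461e-04 -9.99527804e-01 -3.07122376e-02 -3.82017050e-01]
 [-9.84759134e-01  6.28990182e-03 -1.73809910e-01  5.17077720e+02]
 [ 1.73921014e-01  3.00766862e-02 -9.84300195e-01  8.02840556e+02]
 [ 0.00000000e+00  0.00000000e+00  0.00000000e+00  1.00000000e+00]] 1
shaker tip [(0.67, [527.3, -134.6, 14.2])] box [(0.71, [520.9, -130.2, 
[... 1533 characters left out ...]
0, -143.1, 69.8])]
jar tip [(0.92, [537.4, -259.5, 17.4])] box [(0.62, [547.8, -264.3, 64.3])]
drainer tip [(0.96, [531.6, -227.5, 1.5])] box [(0.94, [564.6, -292.2, 13.4])]
caddy tip [(0.74, [511.1, 191.9, 2.9])] box [(0.78, [507.5, 183.3, 11.4]), (0.41, [555.7, -324.0, 67.2])]
pad_shaker tip [(0.72, [530.3, -132.1, 11.9])] box [(0.5, [546.7, -145.8, 14.3])]
pad_tin tip [(0.86, [535.4, -325.5, 10.5]), (0.49, [531.5, -224.8, 1.1])] box [(0.97, [554.0, -342.7, 12.7])]
pad_bottle tip [(0.68, [529.2, -197.0, 10.6])] box [(0.66, [546.3, -201.7, 16.7])]
pad_jar tip [(0.59, [536.9, -325.5, 12.8]), (0.57, [534.7, -261.7, 12.9])] box [(0.76, [555.7, -278.4, 17.0]), (0.69, [555.7, -323.3, 69.3])]
2.1
```

View pics/top0.png

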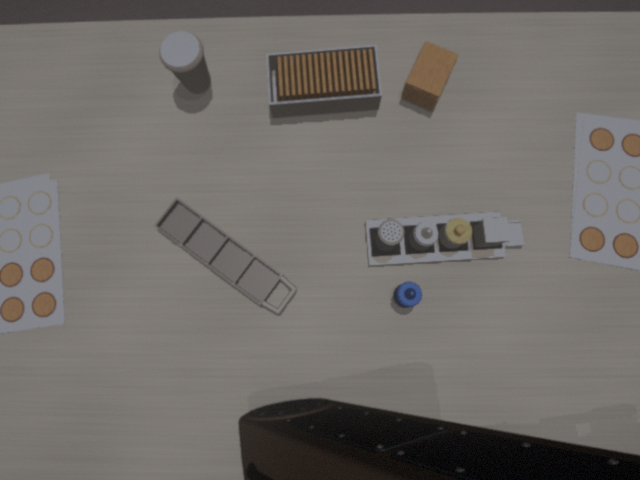

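View pics/scene0.png

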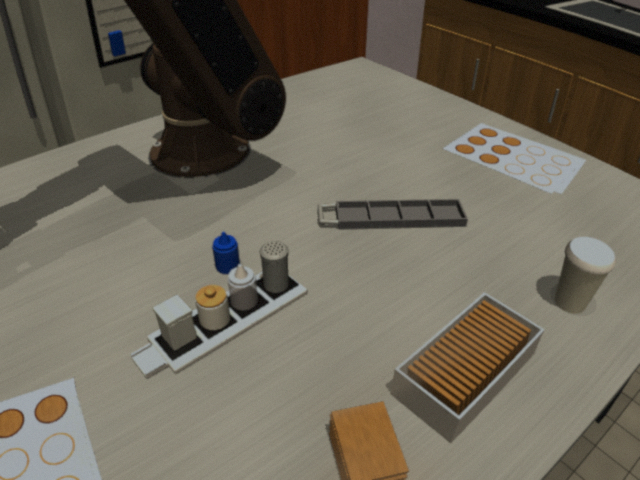

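Seen from the top, the spout is on the right at about (505,232). The row starting from it is tin (488,235), jar (457,232), bottle (424,235), shaker (388,235). The caddy runs diagonally from (177,203) to its handle at (285,295), and the blue look-alike is at (407,295). The mapping, in caddy x, is tin → -97.5, jar → -32.5, bottle → +32.5, shaker → +97.5. I'll write the helpers and plan a hover over the drainer.

```bash
cat > h.py <<'E'
import numpy as np, cv2
from cell import env
from scipy.spatial.transform import Rotation as R
def plan(x,y,z,yaw=None,n=None,cur=None):
    s=env.state(); p=np.array(s["eef_pos"]); rr=R.from_euler("xyz",s["tcp_rot"])
    if yaw is None: yaw=s["tcp_rot"][2]
    d=np.array([x,y,z])-p
    tgt=R.from_euler("xyz",[np.pi,0,yaw])
    rv=(rr.inv()*tgt).as_rotvec()
    need=max(np.abs(rv).max()/.08, np.abs(rr.inv().apply(d)).max()/30)
    if n is None: n=int(np.ceil(need*1.02)) or 1
    rows=[]
    for i in range(n):
        t=rr.inv().apply((np.array([x,y,z])-p)/(n-i))/30
        w=(rr.inv()*tgt).as_rotvec()/(n-i)/.08
        t=np.clip(np.round(t,2),-1,1); w=np.clip(np.round(w,2),-1,1)
        rows.append([t.tolist(),w.tolist()])
        p=p+rr.apply(t*30); rr=rr*R.from_rotvec(w*.08)
    print("t",round(s["t"],2),"n",n)
    for i in range(0,n,5): print(str(rows[i:i+5]).replace("-0.0,","0,").replace("-0.0]","0]").replace("0.0,","0,").replace("0.0]","0]"))
def K(pic):
    f=240/np.tan(np.radians(pic["vertical_fov"]/2)); return f,pic["cx"],pic["cy"],pic["k1"]
def proj(P,pic):
    P=np.atleast_2d(P); M=np.array(pic["world_to_cam"]); c=P@M[:3,:3].T+M[:3,3]
    a=c[:,:2]/c[:,2:]; r2=(a**2).sum(1,keepdims=True); f,cx,cy,k=K(pic)
    return a*(1+k*r2)*f+[cx,cy]
def unproj(uv,z,pic):
    uv=np.atleast_2d(uv).astype(float); f,cx,cy,k=K(pic)
    d=(uv-[cx,cy])/f; a=d.copy()
    for _ in range(30): a=d/(1+k*(a**2).sum(1,keepdims=True))
    M=np.array(pic["world_to_cam"]); Rm=M[:3,:3]; C=-Rm.T@M[:3,3]
    D=np.c_[a,np.ones(len(a))]@Rm
    return C+D*((z-C[2])/D[:,2])[:,None]
E
python3 -c "
from h import *
plan(531,-228,240,1.607)"
```

```text
t 2.1 n 18
[[[0.85, -0.51, -0.05], [0, 0, -0.95]], [[0.89, -0.44, -0.05], [0, 0, -0.95]], [[0.92, -0.37, -0.05], [0, 0, -0.95]], [[0.94, -0.3, -0.05], [0, 0, -0.95]], [[0.97, -0.23, -0.05], [0, 0, -0.94]]]
[[[0.98, -0.16, -0.05], [0, 0, -0.95]], [[0.99, -0.08, -0.05], [0, 0, -0.94]], [[0.99, -0.01, -0.05], [0, 0, -0.95]], [[0.99, 0.07, -0.04], [0, 0, -0.94]], [[0.98, 0.14, -0.05], [0, 0, -0.95]]]
[[[0.97, 0.21, -0.04], [0, 0, -0.94]], [[0.95, 0.29, -0.05], [0, 0, -0.95]], [[0.93, 0.36, -0.04], [0, 0, -0.94]], [[0.9, 0.42, -0.05], [0, 0, -0.95]], [[0.86, 0.49, -0.04], [0, 0, -0.94]]]
[[[0.82, 0.56, -0.05], [0, 0, -0.95]], [[0.78, 0.62, -0.04], [0, 0, -0.94]], [[0.73, 0.67, -0.05], [0, 0, -0.95]]]
```

Request:
{"api": "drive_tool", "payload": {"increments": [[[0.85,-0.51,-0.05],[0,0,-0.95]],[[0.89,-0.44,-0.05],[0,0,-0.95]],[[0.92,-0.37,-0.05],[0,0,-0.95]],[[0.94,-0.3,-0.05],[0,0,-0.95]],[[0.97,-0.23,-0.05],[0,0,-0.94]]], "jaw": 1}}

```text
t: 2.52
eef_pos: [257.8, -500.5, 222.3]
tcp_rot: [3.141, 0.0, 0.627]
ft_force: [0.8, 0.6, 0.3]
opening: 0.998
```

Request:
{"api": "drive_tool", "payload": {"increments": [[[0.98,-0.16,-0.05],[0,0,-0.95]],[[0.99,-0.08,-0.05],[0,0,-0.94]],[[0.99,-0.01,-0.05],[0,0,-0.95]],[[0.99,0.07,-0.04],[0,0,-0.94]],[[0.98,0.14,-0.05],[0,0,-0.95]]]}}

```text
t: 2.93
eef_pos: [363.4, -395.5, 229.5]
tcp_rot: [3.141, 0.0, 1.006]
ft_force: [0.4, -0.7, -0.1]
opening: 1.003
```

Request:
{"api": "drive_tool", "payload": {"increments": [[[0.97,0.21,-0.04],[0,0,-0.94]],[[0.95,0.29,-0.05],[0,0,-0.95]],[[0.93,0.36,-0.04],[0,0,-0.94]],[[0.9,0.42,-0.05],[0,0,-0.95]],[[0.86,0.49,-0.04],[0,0,-0.94]]]}}

```text
t: 3.35
eef_pos: [468.6, -289.9, 236.2]
tcp_rot: [3.141, 0.0, 1.384]
ft_force: [0.3, -0.9, -0.3]
opening: 1.002
```

Request:
{"api": "drive_tool", "payload": {"increments": [[[0.82,0.56,-0.05],[0,0,-0.95]],[[0.78,0.62,-0.04],[0,0,-0.94]],[[0.73,0.67,-0.05],[0,0,-0.95]],[[0,0,0],[0,0,0]],[[0,0,0],[0,0,0]]]}}

```text
t: 3.77
eef_pos: [531.6, -226.9, 240.0]
tcp_rot: [-3.142, 0.0, 1.609]
ft_force: [-1.0, -0.4, 0.2]
opening: 1.003
```

```bash
python3 - <<'E'
from h import *
s=env.state();print(s["t"],s["eef_pos"],s["tcp_rot"],s["joints"],s["ft_force"])
p=env.read_camera("wrist"); cv2.imwrite("pics/w1.png",p["pixels"]);print(p["world_to_cam"],p["k1"],p["vertical_fov"])
for t in ["shaker","tin","bottle","jar","drainer","pad_shaker","pad_tin","pad_bottle","pad_jar"]:
    print(t,[(d["score"],d["point"]) for d in env.tip_of(t,p)][:3])
p=env.read_camera("top"); cv2.imwrite("pics/t1.png",cv2.resize(p["pixels"][190:330,140:310],None,fx=4,fy=4,interpolation=cv2.INTER_CUBIC))
for t in ["caddy","drainer"]:
    print(t,[(d["score"],d["point"]) for d in env.tip_of(t,p)][:3])
E
```

```text
3.7667 [ 531.63502631 -226.90736636  240.00864027] [-3.14150351e+00  1.12309381e-04  1.60928594e+00] [-5.17591307e-01  3.99025740e-01  1.64455034e+00 -1.59990286e-04
  1.09803300e+00 -5.56008065e-01] [-0.96076293 -0.44521442  0.24836307]
[[ 9.99280883e-01  3.79150258e-02 -4.08866789e-04 -5.21975771e+02]
 [ 3.64499898e-02 -9.57586342e-01  2.85831761e-01 -2.76393321e+02]
 [ 1.04457933e-02 -2.85641118e-01 -9.58279728e-01  3.45298705e+02]
 [ 0.00000000e+00  0.00000000e+00  0.00000000e+00  1.00000000e+00]] -0.054585775172265524 67.74141285163992
shaker [(0.89, [529.5, -132.9, 17.2])]
tin [(0.58, [533.2, -325.2, 19.0])]
bottle [(0.76, [423.8, -167.8, -3.2]), (0.73, [529.2, -196.5, 17.2])]
jar [(0.78, [541.1, -257.2, 17.4])]
drainer [(0.93, [528.6, -226.5, -1.4]), (0.16, [530.6, -132.3, 15.5])]
pad_shaker []
pad_tin []
pad_bottle []
pad_jar []
caddy [(0.78, [509.1, 196.1, 0.2])]
drainer [(0.84, [532.7, -226.3, 0.3])]
```

View pics/w1.png

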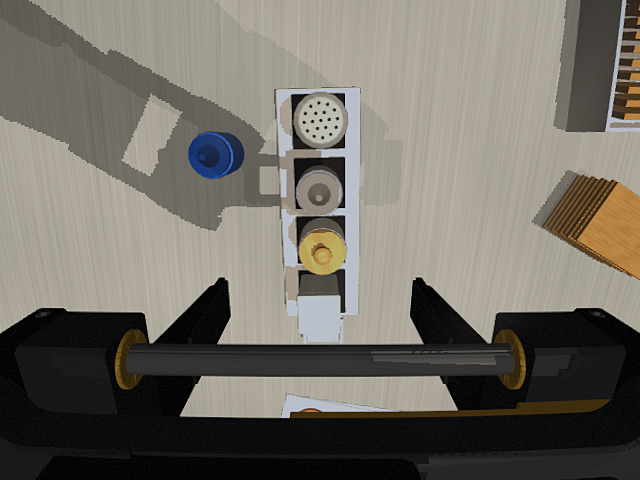

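View pics/t1.png

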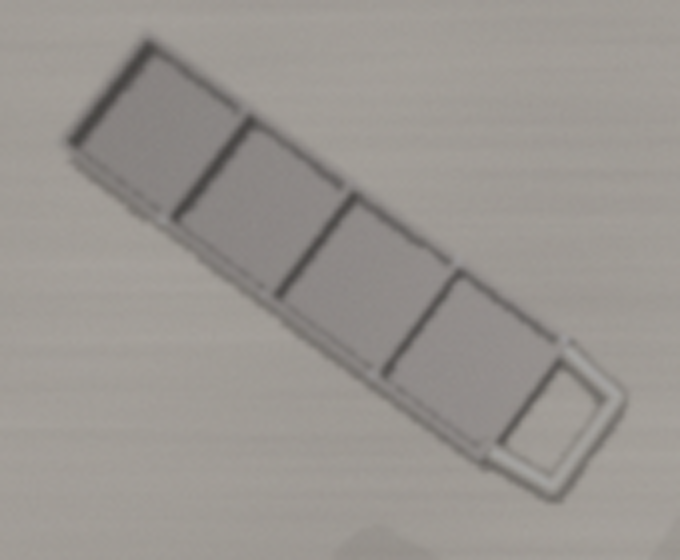

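The wrist view shows the row clearly: shaker top (321,121), bottle nozzle tip (319,193), jar knob (322,255), tin lid (319,313). Next I'll turn these into positions and fit the caddy rectangle.

```bash
python3 - <<'E'
from h import *
from scipy.optimize import least_squares
p=env.read_camera("wrist")
for n,uv,z in [("shaker",(321,121),96),("bottle",(319,193),96),("jarknob",(322,255),84),("drTL",(276,88),12),("drTR",(360,88),12),("drBR",(358,315),12)]:
    print(n,unproj(uv,z,p)[0].round(1))
img=p["pixels"]
cv2.imwrite("pics/w2.png",cv2.resize(img[80:360,240:400],None,fx=3,fy=2.1,interpolation=cv2.INTER_CUBIC))
cv2.imwrite("pics/w2b.png",cv2.resize(img[230:350,270:380],None,fx=5,fy=5,interpolation=cv2.INTER_CUBIC))
t=env.read_camera("top")
uv=np.array([(148,38),(68,145),(567,340),(487,467)])/4+[140-.375,190-.375]
loc=np.array([(-132,-36),(-132,36),(132,-36),(132,36)])
def W(q,l,z): 
    c,s=np.cos(q[2]),np.sin(q[2]); return np.c_[q[0]+c*l[:,0]-s*l[:,1],q[1]+s*l[:,0]+c*l[:,1],np.full(len(l),z)]
best=None
for sg in (1,-1):
    f=lambda q:(proj(W(q,loc*[1,sg],20.),t)-uv).ravel()
    r=least_squares(f,[509,194,-2.2]); print(sg,r.x,r.cost,r.fun.round(2))
    if best is None or r.cost<best.cost: best=r
q=best.x
big=cv2.resize(t["pixels"][190:330,140:310],None,fx=4,fy=4,interpolation=cv2.INTER_CUBIC)
def dr(l,z,col):
    pts=((proj(W(q,np.array(l,float),z),t)-[140-.375,190-.375])*4).round().astype(int)
    cv2.polylines(big,[pts],True,col,1)
dr([(-132,-36),(-132,36),(132,36),(132,-36)],20,(0,0,255))
for x in (-97.5,-32.5,32.5,97.5):
    dr([(x-30.5,-32),(x-30.5,32),(x+30.5,32),(x+30.5,-32)],20,(0,255,0))
cv2.imwrite("pics/t2.png",big)
E
```

```text
shaker [ 527.9 -134.8   96. ]
bottle [ 528.3 -195.4   96. ]
jarknob [ 533.3 -256.8   84. ]
drTL [ 480.1 -100.    12. ]
drTR [567.3 -97.   12. ]
drBR [ 582.1 -357.8   12. ]
1 [509.77505136 191.25665902  -2.2048814 ] 2672.672543002546 [-22.12  26.7   20.86 -28.85 -20.81  31.46  22.11 -31.04]
-1 [508.98736671 191.29003252  -2.19947953] 7.093612929996921 [ 0.53 -1.49 -2.32  0.68  2.23  0.76 -0.52 -0.11]
```

View pics/t2.png

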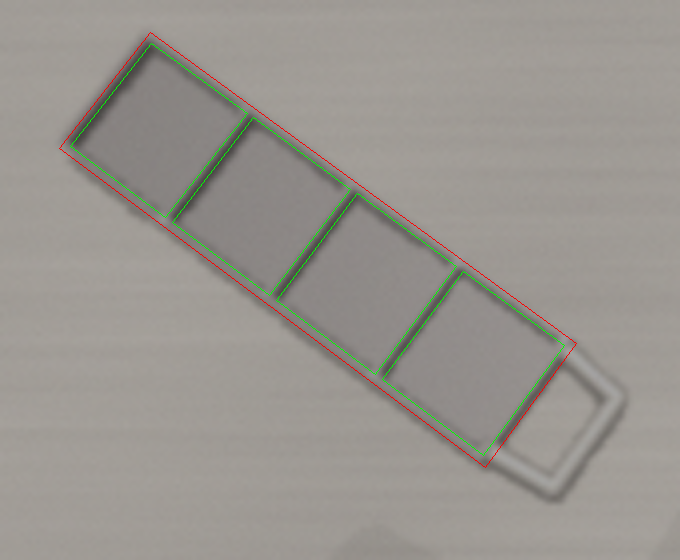

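View pics/w2b.png

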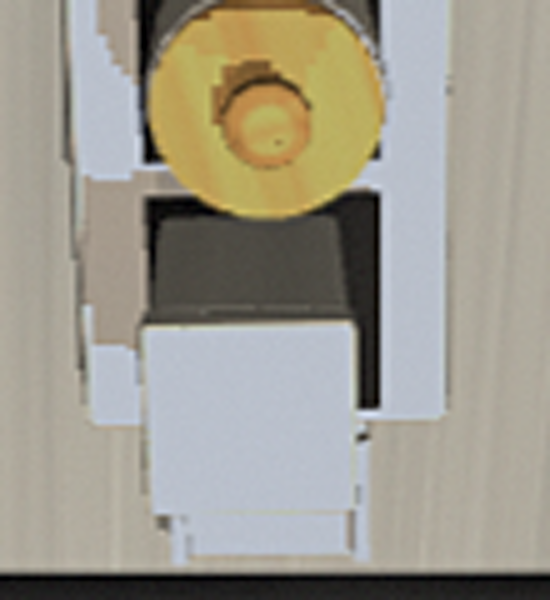

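The overlay fits the caddy within about 1 px. Tin lid corners are at about (299,294), (341,294), (300.5,332.5), (341,332.5). I'll plan the tin pick now.

```bash
python3 - <<'E'
from h import *
p=env.read_camera("wrist")
c=unproj(np.array([(145,322),(355,322),(152,513),(355,513)])/5+[269.6,229.6],81,p)
print(c.round(1),c.mean(0)); print(env.state()["eef_pos"])
x,y=c.mean(0)[:2]
plan(x,y,130,1.607)
E
```

```text
[[ 511.5 -299.8   81. ]
 [ 553.7 -298.3   81. ]
 [ 513.7 -343.3   81. ]
 [ 556.  -341.7   81. ]] [ 533.72988899 -320.7813477    81.        ]
[ 530.9593496  -227.95745951  240.13119821]
t 4.57 n 4
[[[-0.77, -0.01, 0.92], [0, 0, 0]], [[-0.77, 0, 0.92], [0, 0, 0]], [[-0.78, -0.01, 0.92], [0, 0, 0]], [[-0.77, 0, 0.91], [0, 0, 0]]]
```

Request:
{"api": "drive_tool", "payload": {"increments": [[[-0.78,0.02,0.92],[0,0,0]],[[-0.78,0.02,0.92],[0,0,0]],[[-0.78,0.02,0.92],[0,0,0]],[[-0.78,0.02,0.91],[0,0,0]],[[0,0,0],[0,0,0]]]}}

```text
t: 4.98
eef_pos: [535.1, -323.6, 124.7]
tcp_rot: [-3.137, -0.003, 1.605]
ft_force: [-0.7, 0.2, -0.3]
opening: 1.001
```

```bash
python3 - <<'E'
from h import *
plan(534.5,-322,34,1.607,n=4)
p=env.read_camera("wrist");cv2.imwrite("pics/w3.png",p["pixels"])
E
```

```text
t 4.98 n 4
[[[0.01, 0, 0.76], [-0.02, -0.01, -0.01]], [[0.01, 0, 0.75], [-0.01, -0.01, -0.01]], [[0.01, 0, 0.76], [-0.02, -0.01, 0]], [[0.02, -0.01, 0.75], [-0.01, -0.01, -0.01]]]
```

View pics/w3.png

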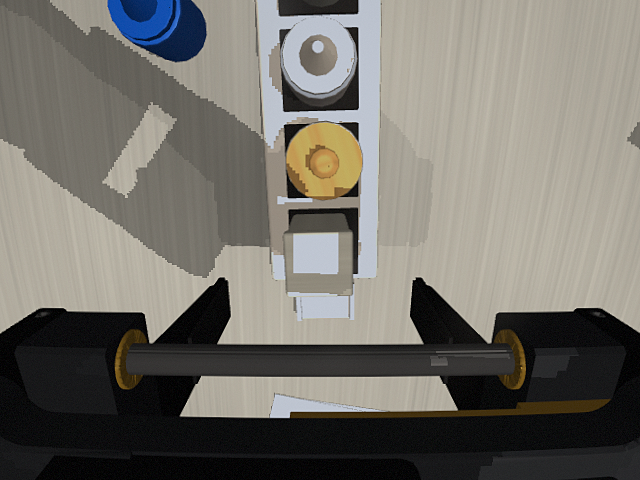

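Closer view: tin lid centre about (319,264), jar knob (323,162), bottle tip (318,46). I'll recheck positions with the arm settled.

```bash
python3 - <<'E'
from h import *
p=env.read_camera("wrist")
print(unproj((319,264),81,p),unproj((323,162),84,p),unproj((318,46),96,p))
print(unproj([(285,233),(353,230),(286,295),(351,295)],81,p))
print(env.tip_of("tin",p)[:1],env.tip_of("jar",p)[:1])
s=env.state();print(s["eef_pos"],s["tcp_rot"])
plan(534.5,-322,34,1.607,n=4)
E
```

```text
[[ 534.26146844 -320.14945533   81.        ]] [[ 534.49086267 -255.84262539   84.        ]] [[ 529.75364354 -196.58437683   96.        ]]
[[ 512.32597926 -300.33376021   81.        ]
 [ 554.70445318 -296.92228048   81.        ]
 [ 513.21870688 -342.63259989   81.        ]
 [ 556.05948123 -341.10400269   81.        ]]
[{'point': [532.4, -323.8, 21.1], 'score': 0.78}] [{'point': [538.0, -260.3, 18.5], 'score': 0.8}]
[ 537.13968994 -320.96769948  131.06651846] [3.14068894e+00 6.39378939e-04 1.60745889e+00]
t 5.18 n 4
[[[-0.01, -0.02, 0.81], [0, 0, 0]], [[-0.01, -0.02, 0.81], [0, 0, 0]], [[0, -0.03, 0.81], [0.01, 0, 0]], [[-0.01, -0.02, 0.81], [0, 0.01, 0.01]]]
```

Request:
{"api": "drive_tool", "payload": {"increments": [[[-0.01,-0.02,0.81],[0,0,0]],[[-0.01,-0.02,0.81],[0,0,0]],[[0,-0.02,0.81],[0,0,0]],[[0,-0.02,0.81],[0,0,0]],[[0,0,0],[0,0,0]]]}}

```text
t: 5.6
eef_pos: [533.5, -320.4, 30.6]
tcp_rot: [-3.139, -0.002, 1.608]
ft_force: [-0.9, 0.5, 0.1]
opening: 0.998
```

```bash
python3 - <<'E'
from h import *
p=env.read_camera("wrist");cv2.imwrite("pics/w4.png",p["pixels"])
plan(534.5,-322,34,1.607)
E
```

```text
t 5.65 n 1
[[[-0.03, 0.01, -0.04], [-0.02, -0.01, 0.01]]]
```

View pics/w4.png

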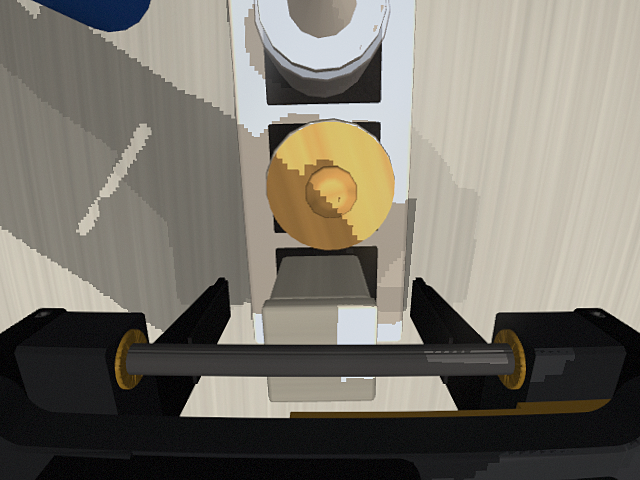

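The tin is centred between the fingers (lid edges at 265 and 377 px), so I'll close.

Request:
{"api": "drive_tool", "payload": {"increments": [[[0,0,0],[0,0,0]],[[0,0,0],[0,0,0]],[[0,0,0],[0,0,0]],[[0,0,0],[0,0,0]],[[0,0,0],[0,0,0]]], "jaw": -1}}

```text
t: 6.07
eef_pos: [534.7, -322.3, 33.8]
tcp_rot: [3.141, 0.001, 1.607]
ft_force: [-0.6, -0.0, -0.9]
opening: 0.709
```

Request:
{"api": "drive_tool", "payload": {"increments": [[[0,0,0],[0,0,0]],[[0,0,0],[0,0,0]],[[0,0,0],[0,0,0]],[[0,0,-0.3],[0,0,0]],[[0,0,-0.5],[0,0,0]]]}}

```text
t: 6.48
eef_pos: [533.6, -321.6, 56.0]
tcp_rot: [-3.139, -0.002, 1.607]
ft_force: [-0.5, 0.9, -2.2]
opening: 0.462
```

Request:
{"api": "drive_tool", "payload": {"increments": [[[0,0,-0.8],[0,0,0]],[[0,0,-0.9],[0,0,0]],[[0,0,-0.9],[0,0,0]],[[0,0,-0.9],[0,0,0]],[[0,0,-0.6],[0,0,0]]]}}

```text
t: 6.9
eef_pos: [534.6, -322.2, 183.0]
tcp_rot: [3.14, 0.002, 1.607]
ft_force: [0.1, -0.1, -2.0]
opening: 0.459
```

Request:
{"api": "drive_tool", "payload": {"increments": [[[0,0,0],[0,0,0]],[[0,0,0],[0,0,0]]]}}

```text
t: 7.07
eef_pos: [534.4, -322.1, 180.5]
tcp_rot: [3.14, 0.001, 1.607]
ft_force: [0.0, -0.6, -2.0]
opening: 0.457
```

```bash
python3 - <<'E'
from h import *
print(env.state()["t"])
plan(500,180,230,0.942)
E
```

```text
7.0667
t 7.07 n 18
[[[0.93, -0.03, -0.09], [0, 0, 0.46]], [[0.93, -0.06, -0.09], [0, 0, 0.46]], [[0.93, -0.1, -0.09], [0, 0, 0.46]], [[0.92, -0.13, -0.09], [0, 0, 0.46]], [[0.92, -0.17, -0.09], [0, 0, 0.46]]]
[[[0.91, -0.2, -0.09], [0, 0, 0.46]], [[0.9, -0.23, -0.09], [0, 0, 0.46]], [[0.89, -0.27, -0.09], [0, 0, 0.46]], [[0.88, -0.3, -0.09], [0, 0, 0.46]], [[0.87, -0.33, -0.1], [0, 0, 0.46]]]
[[[0.86, -0.36, -0.09], [0, 0, 0.46]], [[0.85, -0.39, -0.1], [0, 0, 0.46]], [[0.83, -0.43, -0.09], [0, 0, 0.47]], [[0.81, -0.46, -0.1], [0, 0, 0.46]], [[0.8, -0.48, -0.09], [0, 0, 0.47]]]
[[[0.78, -0.52, -0.1], [0.01, 0, 0.46]], [[0.75, -0.54, -0.09], [0, 0, 0.47]], [[0.74, -0.57, -0.1], [0.01, 0, 0.46]]]
```

Request:
{"api": "drive_tool", "payload": {"increments": [[[0.3,-0.01,-0.03],[0,0,0.15]],[[0.63,-0.03,-0.06],[0,0,0.31]],[[0.93,-0.06,-0.09],[0,0,0.46]],[[0.93,-0.1,-0.09],[0,0,0.46]],[[0.92,-0.13,-0.09],[0,0,0.46]]]}}

```text
t: 7.48
eef_pos: [525.7, -208.6, 189.0]
tcp_rot: [-3.139, -0.001, 1.457]
ft_force: [0.9, 0.2, -1.5]
opening: 0.462
```

Request:
{"api": "drive_tool", "payload": {"increments": [[[0.92,-0.17,-0.09],[0,0,0.46]],[[0.91,-0.2,-0.09],[0,0,0.46]],[[0.9,-0.23,-0.09],[0,0,0.46]],[[0.89,-0.27,-0.09],[0,0,0.46]],[[0.88,-0.3,-0.09],[0,0,0.46]]]}}

```text
t: 7.9
eef_pos: [515.8, -69.2, 202.8]
tcp_rot: [-3.139, 0.0, 1.274]
ft_force: [-0.7, -0.2, -2.5]
opening: 0.46
```

Request:
{"api": "drive_tool", "payload": {"increments": [[[0.87,-0.33,-0.1],[0,0,0.46]],[[0.86,-0.36,-0.09],[0,0,0.46]],[[0.85,-0.39,-0.1],[0,0,0.46]],[[0.83,-0.43,-0.09],[0,0,0.47]],[[0.81,-0.46,-0.1],[0,0,0.46]]]}}

```text
t: 8.32
eef_pos: [506.2, 70.2, 217.2]
tcp_rot: [-3.139, 0.001, 1.089]
ft_force: [0.6, -0.0, -1.8]
opening: 0.457
```

Request:
{"api": "drive_tool", "payload": {"increments": [[[0.8,-0.48,-0.09],[0,0,0.47]],[[0.78,-0.52,-0.1],[0,0,0.46]],[[0.75,-0.54,-0.09],[0,0,0.47]],[[0.49,-0.38,-0.06],[0,0,0.31]],[[0.25,-0.19,-0.03],[0,0,0.15]]]}}

```text
t: 8.73
eef_pos: [498.9, 182.4, 228.3]
tcp_rot: [-3.14, 0.002, 0.942]
ft_force: [1.0, -0.8, -1.5]
opening: 0.461
```

Request:
{"api": "drive_tool", "payload": {"increments": [[[0,0,0],[0,0,0]],[[0,0,0],[0,0,0]],[[0,0,0],[0,0,0]]]}}

```text
t: 8.98
eef_pos: [499.8, 179.5, 228.7]
tcp_rot: [-3.141, 0.001, 0.943]
ft_force: [0.2, -0.2, -2.3]
opening: 0.463
```

```bash
python3 - <<'E'
from h import *
p=env.read_camera("wrist");cv2.imwrite("pics/w5.png",p["pixels"])
s=env.state();print(s["t"],s["eef_pos"],s["tcp_rot"],s["opening"])
print(env.tip_of("caddy",p)[:1],env.tip_of("tin",p)[:1])
E
```

```text
9.0333 [500.00768282 179.34513711 228.95847707] [-3.14090735e+00  1.09625582e-03  9.41981024e-01] 0.4556323866009543
[{'point': [506.8, 193.1, -3.0], 'score': 0.58}] [{'point': [499.7, 174.3, 211.9], 'score': 0.93}]
```

View pics/w5.png

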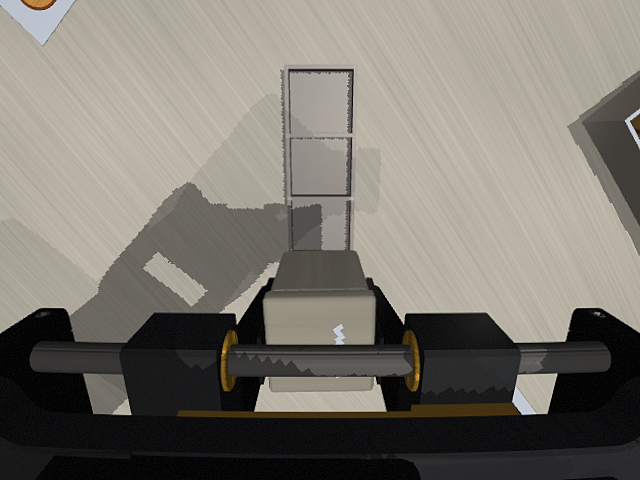

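Wrist view: the caddy's far end corners are at (285,66) and (355,66), with dividers at row about 136 and about 198. The tin is held straight. I'll cross-check the caddy pose.

```bash
python3 - <<'E'
from h import *
from scipy.optimize import least_squares
p=env.read_camera("wrist")
big=cv2.resize(p["pixels"][50:260,265:375],None,fx=5,fy=2.8,interpolation=cv2.INTER_CUBIC)
q=[508.99,191.29,-2.1995]
def W(q,l,z):
    l=np.array(l,float); c,s=np.cos(q[2]),np.sin(q[2]); return np.c_[q[0]+c*l[:,0]-s*l[:,1],q[1]+s*l[:,0]+c*l[:,1],np.full(len(l),z)]
def dr(l,z,col):
    pts=((proj(W(q,l,z),p)-[265,50])*[5,2.8]).round().astype(int); cv2.polylines(big,[pts],True,col,1)
dr([(-132,-36),(-132,36),(132,36),(132,-36)],20,(0,0,255))
for x in (-97.5,-32.5,32.5):
    dr([(x-30.5,-32),(x-30.5,32),(x+30.5,32),(x+30.5,-32)],20,(0,255,0))
cv2.imwrite("pics/w6.png",big)
u=unproj([(285.5,66),(355,66),(287,136),(353,136)],20,p)
c,s=np.cos(q[2]),np.sin(q[2])
print(((u[:,:2]-q[:2])@np.array([[c,-s],[s,c]])).round(1))
E
```

```text
[[-132.4  -33.9]
 [-132.3   34. ]
 [ -66.1  -34. ]
 [ -66.    33.4]]
```

View pics/w6.png

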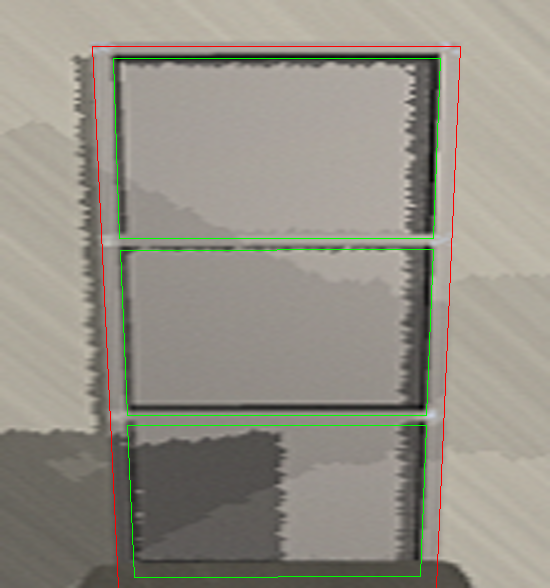

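Model and picture agree within about 1 mm. The tin goes to (566.3, 270.2).

```bash
python3 - <<'E'
from h import *
plan(566.3,270.2,110,0.942)
E
```

```text
t 9.18 n 5
[[[0.75, 0, 0.8], [0, 0, 0]], [[0.75, 0, 0.79], [0, 0, 0]], [[0.75, 0, 0.8], [0, 0, 0]], [[0.75, 0, 0.79], [0, 0, 0]], [[0.74, 0, 0.8], [0, 0, -0.01]]]
```

Request:
{"api": "drive_tool", "payload": {"increments": [[[0.75,0,0.8],[0,0,0]],[[0.75,0,0.79],[0,0,0]],[[0.75,0,0.8],[0,0,0]],[[0.75,0,0.79],[0,0,0]],[[0.74,0,0.8],[0,0,0]]]}}

```text
t: 9.6
eef_pos: [567.0, 271.1, 109.0]
tcp_rot: [3.141, -0.0, 0.942]
ft_force: [-0.9, -0.1, -0.9]
opening: 0.458
```

Request:
{"api": "drive_tool", "payload": {"increments": [[[0,0,0],[0,0,0]],[[0,0,0],[0,0,0]],[[0,0,0],[0,0,0]],[[0,0,0],[0,0,0]]]}}

```text
t: 9.93
eef_pos: [566.4, 270.2, 111.4]
tcp_rot: [3.141, -0.001, 0.942]
ft_force: [0.1, -0.3, -1.3]
opening: 0.463
```

```bash
python3 - <<'E'
from h import *
p=env.read_camera("wrist");cv2.imwrite("pics/w7.png",p["pixels"])
print(env.state()["eef_pos"])
plan(566.3,270.2,27,0.942,n=4)
E
```

```text
[566.46036914 270.22040069 111.57007779]
t 9.98 n 4
[[[0, 0, 0.7], [0, 0, 0]], [[0, 0, 0.71], [0, -0.01, 0]], [[0, 0, 0.7], [0.01, 0, 0]], [[-0.01, -0.01, 0.71], [0, -0.01, 0]]]
```

View pics/w7.png

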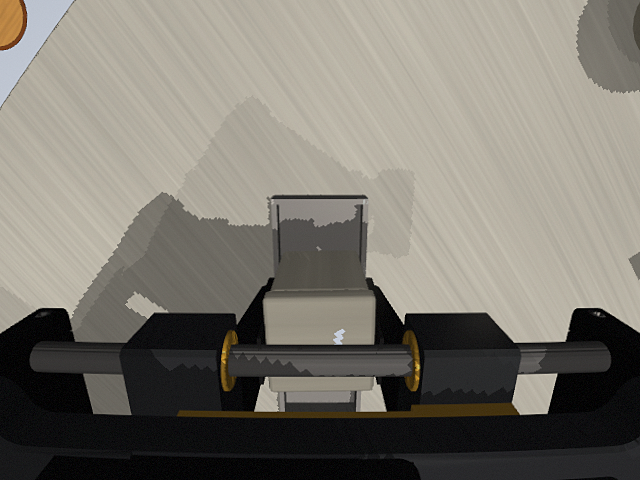

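The bay (272–367 px) is centred under the tin (265–375 px), so I'll lower.

Request:
{"api": "drive_tool", "payload": {"increments": [[[0,0,0.8],[0,0,0]],[[0,0,0.8],[0,0,0]],[[0,0,0.6],[0,0,0]],[[0,0,0.4],[0,0,0]],[[0,0,0.2],[0,0,0]]]}}

```text
t: 10.4
eef_pos: [566.0, 270.3, 25.6]
tcp_rot: [-3.141, 0.001, 0.942]
ft_force: [-1.2, 0.4, -1.1]
opening: 0.461
```

Request:
{"api": "drive_tool", "payload": {"increments": [[[0,0,0],[0,0,0]],[[0,0,0],[0,0,0]],[[0,0,0],[0,0,0]]]}}

```text
t: 10.65
eef_pos: [566.9, 271.0, 27.4]
tcp_rot: [3.14, -0.001, 0.942]
ft_force: [-0.6, 0.1, -1.5]
opening: 0.458
```

Request:
{"api": "drive_tool", "payload": {"increments": [[[0,0,0.04],[0,0,0]],[[0,0,0.04],[0,0,0]],[[0,0,0.04],[0,0,0]],[[0,0,0],[0,0,0]],[[0,0,0],[0,0,0]]]}}

```text
t: 11.07
eef_pos: [566.8, 271.0, 24.1]
tcp_rot: [3.141, -0.001, 0.942]
ft_force: [-2.8, -1.4, 10.3]
opening: 0.456
```

Request:
{"api": "drive_tool", "payload": {"increments": [[[0,0,0.02],[0,0,0]],[[0,0,0],[0,0,0]]]}}

```text
t: 11.23
eef_pos: [566.8, 271.0, 24.0]
tcp_rot: [3.14, -0.002, 0.942]
ft_force: [-4.4, -3.1, 16.2]
opening: 0.459
```

Floor contact. I'll relieve the load slightly and release.

Request:
{"api": "drive_tool", "payload": {"increments": [[[0,0,-0.02],[0,0,0]],[[0,0,0],[0,0,0]],[[0,0,0],[0,0,0]]]}}

```text
t: 11.48
eef_pos: [566.7, 271.0, 24.0]
tcp_rot: [3.141, -0.001, 0.942]
ft_force: [-2.0, -1.6, 10.1]
opening: 0.459
```

Request:
{"api": "drive_tool", "payload": {"increments": [[[0,0,0],[0,0,0]],[[0,0,0],[0,0,0]],[[0,0,0],[0,0,0]],[[0,0,0],[0,0,0]],[[0,0,0],[0,0,0]]], "jaw": 1}}

```text
t: 11.9
eef_pos: [566.2, 270.8, 22.5]
tcp_rot: [-3.142, 0.0, 0.942]
ft_force: [-0.6, 0.1, -1.2]
opening: 0.751
```

Request:
{"api": "drive_tool", "payload": {"increments": [[[0,0,0],[0,0,0]],[[0,0,0],[0,0,0]],[[0,0,-0.3],[0,0,0]],[[0,0,-0.7],[0,0,0]],[[0,0,-1],[0,0,0]]]}}

```text
t: 12.32
eef_pos: [565.3, 270.4, 81.8]
tcp_rot: [-3.139, 0.003, 0.942]
ft_force: [1.3, 0.0, -0.3]
opening: 0.995
```

Request:
{"api": "drive_tool", "payload": {"increments": [[[0,0,-1],[0,0,0]],[[0,0,-1],[0,0,0]],[[0,0,-1],[0,0,0]],[[0,0,-0.5],[0,0,0]]]}}

```text
t: 12.65
eef_pos: [567.0, 271.1, 192.1]
tcp_rot: [3.139, -0.004, 0.942]
ft_force: [-0.2, 0.4, 0.2]
opening: 0.997
```

```bash
python3 - <<'E'
from h import *
s=env.state(); print(s["eef_pos"])
p=env.read_camera("wrist");cv2.imwrite("pics/w8.png",p["pixels"])
plan(533,-256.5,180,1.607)
E
```

```text
[566.97162133 271.11281289 192.12421416]
t 12.7 n 16
[[[-0.93, 0.59, 0.03], [0, 0, -0.52]], [[-0.96, 0.55, 0.03], [0.01, 0, -0.52]], [[-0.98, 0.51, 0.02], [0, 0, -0.52]], [[-1.0, 0.47, 0.02], [0.01, 0, -0.52]], [[-1.0, 0.42, 0.02], [0, 0, -0.52]]]
[[[-1.0, 0.38, 0.03], [0.01, 0, -0.52]], [[-1.0, 0.34, 0.02], [0.01, -0.01, -0.52]], [[-1.0, 0.3, 0.03], [0, -0.01, -0.52]], [[-1.0, 0.25, 0.03], [0, 0, -0.52]], [[-1.0, 0.2, 0.03], [0.01, 0, -0.52]]]
[[[-1.0, 0.16, 0.02], [0.01, -0.01, -0.52]], [[-1.0, 0.11, 0.03], [0, 0, -0.52]], [[-1.0, 0.05, 0.03], [0.01, -0.01, -0.52]], [[-1.0, 0, 0.03], [0, 0, -0.52]], [[-1.0, -0.06, 0.02], [0.01, -0.01, -0.51]]]
[[[-1.0, -0.13, 0.03], [0, 0, -0.52]]]
```

View pics/w8.png

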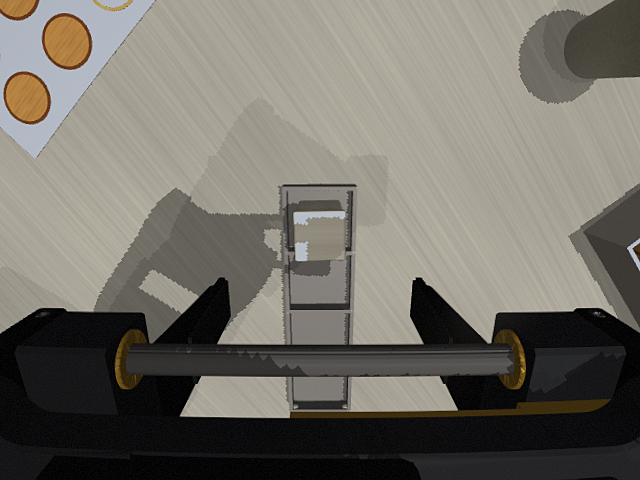

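The tin stands upright in the far bay at about (320,236). Back for the jar.

Request:
{"api": "drive_tool", "payload": {"increments": [[[-0.93,0.59,0.03],[0,0,-0.52]],[[-0.96,0.55,0.03],[0,0,-0.52]],[[-0.98,0.51,0.02],[0,0,-0.52]],[[-1.0,0.47,0.02],[0,0,-0.52]],[[-1.0,0.42,0.02],[0,0,-0.52]]]}}

```text
t: 13.12
eef_pos: [555.0, 104.7, 184.2]
tcp_rot: [3.141, 0.0, 1.153]
ft_force: [0.6, -0.0, 0.6]
opening: 1.001
```

Request:
{"api": "drive_tool", "payload": {"increments": [[[-1.0,0.38,0.03],[0,0,-0.52]],[[-1.0,0.34,0.02],[0,0,-0.52]],[[-1.0,0.3,0.03],[0,0,-0.52]],[[-1.0,0.25,0.03],[0,0,-0.52]],[[-1.0,0.2,0.03],[0,0,-0.52]]]}}

```text
t: 13.53
eef_pos: [547.0, -51.9, 180.1]
tcp_rot: [3.141, 0.0, 1.36]
ft_force: [0.2, 0.0, -0.1]
opening: 1.0
```

Request:
{"api": "drive_tool", "payload": {"increments": [[[-1.0,0.16,0.02],[0,0,-0.52]],[[-1.0,0.11,0.03],[0,0,-0.52]],[[-1.0,0.05,0.03],[0,0,-0.52]],[[-1.0,0,0.03],[0,0,-0.52]],[[-1.0,-0.06,0.02],[0,0,-0.51]]]}}

```text
t: 13.95
eef_pos: [535.3, -201.9, 176.1]
tcp_rot: [3.142, 0.0, 1.568]
ft_force: [1.2, 0.5, 0.2]
opening: 1.001
```

Request:
{"api": "drive_tool", "payload": {"increments": [[[-1.0,-0.13,0.03],[0,0,-0.52]],[[0,0,0],[0,0,0]],[[0,0,0],[0,0,0]],[[0,0,0],[0,0,0]],[[0,0,0],[0,0,0]]]}}

```text
t: 14.37
eef_pos: [531.7, -229.5, 175.2]
tcp_rot: [-3.142, -0.0, 1.608]
ft_force: [0.9, 0.3, 0.2]
opening: 0.999
```

```bash
python3 - <<'E'
from h import *
p=env.read_camera("wrist");cv2.imwrite("pics/w9.png",p["pixels"])
for t in ["jar","bottle","shaker"]: print(env.tip_of(t,p)[:2])
s=env.state(); print(s["t"],s["eef_pos"],s["tcp_rot"])
E
```

```text
[{'point': [539.5, -258.2, 17.1], 'score': 0.58}]
[{'point': [525.8, -197.9, 15.1], 'score': 0.69}, {'point': [423.3, -166.0, -5.5], 'score': 0.69}]
[{'point': [530.5, -130.2, 15.7], 'score': 0.97}]
14.5667 [ 531.87147305 -229.66309737  175.17068544] [3.14151826e+00 1.41028144e-04 1.60821218e+00]
```

View pics/w9.png

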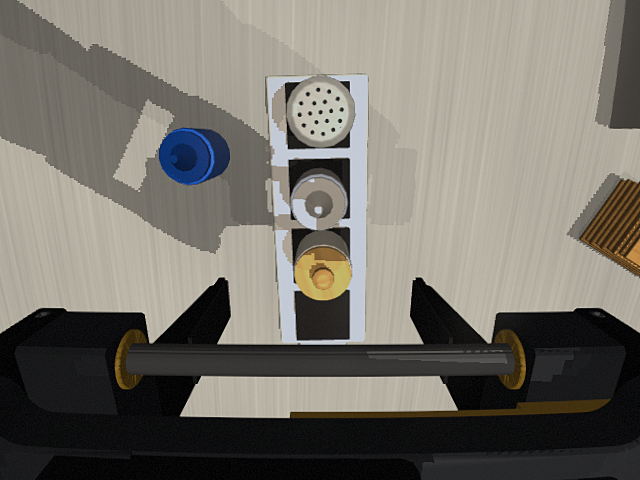

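Jar lid centre is about (323,273), knob about (323,277). The arm stopped about 27 mm short, so I'll correct for that.

```bash
python3 - <<'E'
from h import *
p=env.read_camera("wrist")
print(unproj((323,273),70,p),unproj((323,276),84,p),unproj((319,209),96,p),unproj((320.5,111),96,p))
plan(534.8,-257.2,34,1.607,n=7)
E
```

```text
[[ 534.87058098 -256.86208076   70.        ]] [[ 534.63939427 -253.88447751   84.        ]] [[ 529.52732868 -198.37656464   96.        ]] [[ 528.13688918 -132.69023304   96.        ]]
t 14.62 n 7
[[[-0.13, 0.01, 0.67], [0, 0, 0]], [[-0.13, 0.01, 0.67], [0, 0, 0]], [[-0.13, 0.01, 0.67], [0, 0, 0]], [[-0.13, 0.01, 0.67], [0, 0, 0]], [[-0.13, 0.01, 0.68], [0, 0, 0]]]
[[[-0.13, 0.01, 0.67], [0, 0, 0.01]], [[-0.13, 0, 0.68], [0, 0, 0]]]
```

Request:
{"api": "drive_tool", "payload": {"increments": [[[-0.5,0.03,0.5],[0,0,0]],[[-0.4,0.03,0.8],[0,0,0]],[[0,0.02,0.9],[0,0,0]],[[0,0,0.9],[0,0,0]],[[0,0,0.7],[0,0,0]]]}}

```text
t: 15.03
eef_pos: [534.7, -257.0, 59.2]
tcp_rot: [-3.141, -0.001, 1.607]
ft_force: [0.7, -0.3, 1.5]
opening: 0.996
```

Request:
{"api": "drive_tool", "payload": {"increments": [[[0,0,0.6],[0,0,0]],[[0,0,0.3],[0,0,0]],[[0,0,0],[0,0,0]],[[0,0,0],[0,0,0]],[[0,0,0],[0,0,0]]]}}

```text
t: 15.45
eef_pos: [535.6, -257.6, 35.2]
tcp_rot: [3.14, 0.001, 1.607]
ft_force: [-1.6, -0.3, -0.3]
opening: 1.002
```

```bash
python3 - <<'E'
from h import *
p=env.read_camera("wrist");cv2.imwrite("pics/w10.png",p["pixels"])
plan(534.8,-257.2,34,1.607)
E
```

```text
t 15.5 n 1
[[[0.02, -0.03, 0.04], [0.02, 0.01, 0]]]
```

View pics/w10.png

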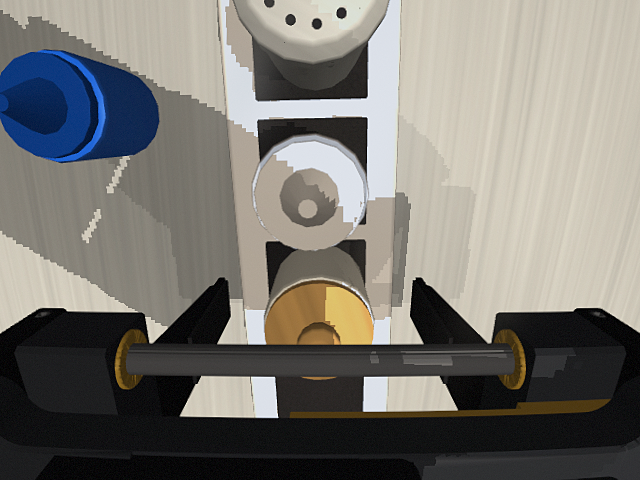

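```bash
python3 - <<'E'
from h import *
p=env.read_camera("wrist")
for z in (70,):
  print(unproj([(319.5,281),(319.5,331),(319.5,380)],z,p).round(1)); 
print(unproj((308,209),96,p))
E
```

```text
[[ 534.  -233.4   70. ]
 [ 534.8 -256.5   70. ]
 [ 535.7 -281.5   70. ]]
[[ 529.19578602 -198.63352281   96.        ]]
```

Request:
{"api": "drive_tool", "payload": {"increments": [[[0,0,0.04],[0,0,0]],[[0,0,0],[0,0,0]],[[0,0,0],[0,0,0]],[[0,0,0],[0,0,0]],[[0,0,0],[0,0,0]]], "jaw": -1}}

```text
t: 15.97
eef_pos: [535.1, -257.4, 32.9]
tcp_rot: [3.142, 0.0, 1.607]
ft_force: [0.6, 0.2, 0.1]
opening: 0.709
```

Request:
{"api": "drive_tool", "payload": {"increments": [[[0,0,0],[0,0,0]],[[0,0,0],[0,0,0]],[[0,0,0],[0,0,0]],[[0,0,-0.3],[0,0,0]],[[0,0,-0.6],[0,0,0]]]}}

```text
t: 16.38
eef_pos: [534.1, -256.8, 58.7]
tcp_rot: [-3.138, -0.002, 1.607]
ft_force: [0.7, -0.5, -1.8]
opening: 0.521
```

Request:
{"api": "drive_tool", "payload": {"increments": [[[0,0,-1],[0,0,0]],[[0,0,-1],[0,0,0]],[[0,0,-1],[0,0,0]],[[0,0,-0.6],[0,0,0]],[[0,0,-0.2],[0,0,0]]]}}

```text
t: 16.8
eef_pos: [535.8, -257.8, 177.4]
tcp_rot: [3.138, 0.003, 1.607]
ft_force: [-0.3, 0.2, -1.9]
opening: 0.523
```

```bash
python3 - <<'E'
from h import *
q=[508.99,191.29,-2.1995]
for b in (-32.5,32.5,97.5): print(b, q[0]+b*np.cos(q[2]),q[1]+b*np.sin(q[2]))
b=-32.5
print(env.state()["opening"])
plan(q[0]+b*np.cos(q[2]),q[1]+b*np.sin(q[2]),170,0.942,n=17)
E
```

```text
-32.5 528.1031458539984 217.57569298237703
32.5 489.8768541460017 165.00430701762295
97.5 451.65056243800495 112.43292105286886
0.5225395714106404
t 16.8 n 17
[[[0.93, 0.02, 0.01], [0, 0, 0.49]], [[0.93, -0.02, 0.01], [0, 0, 0.49]], [[0.93, -0.05, 0.01], [0, 0, 0.49]], [[0.93, -0.09, 0.01], [0, 0, 0.49]], [[0.92, -0.13, 0.01], [0, 0, 0.49]]]
[[[0.92, -0.16, 0.01], [0, 0, 0.49]], [[0.91, -0.2, 0.01], [0.01, 0, 0.49]], [[0.9, -0.23, 0.01], [0, 0, 0.49]], [[0.89, -0.27, 0.01], [0.01, 0, 0.49]], [[0.88, -0.31, 0.02], [0, 0, 0.49]]]
[[[0.87, -0.34, 0.01], [0.01, 0, 0.49]], [[0.86, -0.37, 0.02], [0, 0, 0.49]], [[0.84, -0.41, 0.01], [0.01, 0, 0.49]], [[0.82, -0.44, 0.02], [0, 0, 0.49]], [[0.81, -0.47, 0.01], [0.01, 0, 0.49]]]
[[[0.79, -0.5, 0.02], [0, 0, 0.48]], [[0.76, -0.53, 0.01], [0.01, 0.01, 0.49]]]
```

Request:
{"api": "drive_tool", "payload": {"increments": [[[0.31,0.01,0],[0,0,0.16]],[[0.62,0.01,0.01],[0,0,0.33]],[[0.93,-0.02,0.01],[0,0,0.49]],[[0.93,-0.05,0.01],[0,0,0.49]],[[0.93,-0.09,0.01],[0,0,0.49]]]}}

```text
t: 17.22
eef_pos: [532.9, -144.4, 171.7]
tcp_rot: [-3.14, -0.0, 1.448]
ft_force: [1.2, 0.3, -3.1]
opening: 0.522
```

Request:
{"api": "drive_tool", "payload": {"increments": [[[0.92,-0.13,0.01],[0,0,0.49]],[[0.92,-0.16,0.01],[0,0,0.49]],[[0.91,-0.2,0.01],[0,0,0.49]],[[0.9,-0.23,0.01],[0,0,0.49]],[[0.89,-0.27,0.01],[0,0,0.49]]]}}

```text
t: 17.63
eef_pos: [530.7, -4.6, 170.4]
tcp_rot: [-3.14, 0.0, 1.252]
ft_force: [-0.1, -0.4, -2.0]
opening: 0.522
```

Request:
{"api": "drive_tool", "payload": {"increments": [[[0.88,-0.31,0.02],[0,0,0.49]],[[0.87,-0.34,0.01],[0,0,0.49]],[[0.86,-0.37,0.02],[0,0,0.49]],[[0.84,-0.41,0.01],[0,0,0.49]],[[0.82,-0.44,0.02],[0,0,0.49]]]}}

```text
t: 18.05
eef_pos: [528.1, 135.3, 168.0]
tcp_rot: [-3.14, 0.001, 1.056]
ft_force: [0.6, -0.8, -2.8]
opening: 0.518
```

Request:
{"api": "drive_tool", "payload": {"increments": [[[0.81,-0.47,0.01],[0,0,0.49]],[[0.79,-0.5,0.02],[0,0,0.48]],[[0.5,-0.35,0.01],[0,0,0.32]],[[0.26,-0.18,0],[0,0,0.16]],[[0,0,0],[0,0,0]]]}}

```text
t: 18.47
eef_pos: [527.2, 219.6, 166.6]
tcp_rot: [-3.141, 0.001, 0.944]
ft_force: [-0.1, -0.3, -3.0]
opening: 0.522
```

Request:
{"api": "drive_tool", "payload": {"increments": [[[0,0,0],[0,0,0]],[[0,0,0],[0,0,0]],[[0,0,0],[0,0,0]]]}}

```text
t: 18.72
eef_pos: [527.8, 217.1, 167.3]
tcp_rot: [-3.141, 0.001, 0.942]
ft_force: [-0.1, 0.0, -2.3]
opening: 0.522
```

```bash
python3 - <<'E'
from h import *
p=env.read_camera("wrist");cv2.imwrite("pics/w11.png",p["pixels"])
s=env.state(); print(s["eef_pos"],s["tcp_rot"])
plan(528.1,217.6,110,0.942,n=3)
E
```

```text
[527.89558826 217.09891325 167.40798257] [-3.14148338e+00  3.18072612e-04  9.41578646e-01]
t 18.77 n 3
[[[0.01, 0, 0.64], [0, 0, 0]], [[0, 0, 0.64], [0, 0, 0]], [[0.01, 0, 0.63], [0, 0, -0.01]]]
```

View pics/w11.png

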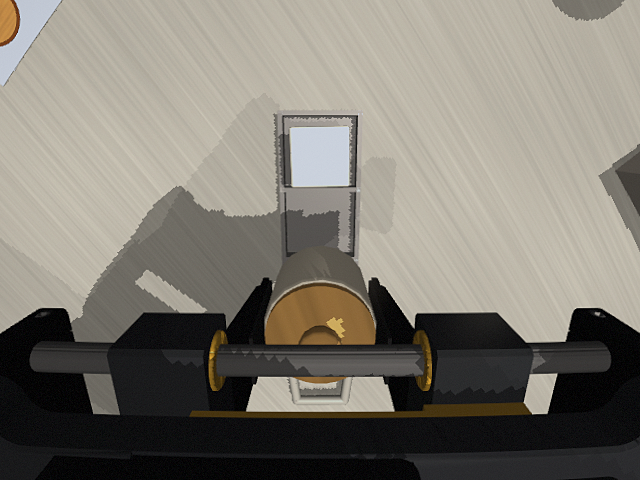

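The jar is held straight above its bay, and the tin stands in the far bay (lid centred about (321,156)). Lowering.

Request:
{"api": "drive_tool", "payload": {"increments": [[[0,0,0.6],[0,0,0]],[[-0.01,0,0.9],[0,0,0]],[[0,0,0.9],[0,0,0]],[[0,0,0.9],[0,0,0]],[[0,0,0.6],[0,0,0]]]}}

```text
t: 19.18
eef_pos: [527.1, 216.8, 48.4]
tcp_rot: [-3.141, 0.001, 0.942]
ft_force: [-1.1, -0.6, -2.3]
opening: 0.519
```

Request:
{"api": "drive_tool", "payload": {"increments": [[[0,0,0.4],[0,0,0]],[[0,0,0.3],[0,0,0]],[[0,0,0],[0,0,0]],[[0,0,0],[0,0,0]],[[0,0,0],[0,0,0]]]}}

```text
t: 19.6
eef_pos: [528.2, 217.6, 30.3]
tcp_rot: [3.141, -0.001, 0.942]
ft_force: [0.3, 0.7, -2.6]
opening: 0.524
```

Request:
{"api": "drive_tool", "payload": {"increments": [[[0,0,0.04],[0,0,0]],[[0,0,0.04],[0,0,0]],[[0,0,0.02],[0,0,0]],[[0,0,0],[0,0,0]],[[0,0,0],[0,0,0]]]}}

```text
t: 20.02
eef_pos: [527.7, 217.7, 26.6]
tcp_rot: [3.141, -0.0, 0.942]
ft_force: [0.2, -0.7, -1.7]
opening: 0.521
```

Request:
{"api": "drive_tool", "payload": {"increments": [[[0,0,0.04],[0,0,0]],[[0,0,0.04],[0,0,0]],[[0,0,0],[0,0,0]],[[0,0,0],[0,0,0]]]}}

```text
t: 20.35
eef_pos: [527.6, 217.7, 24.0]
tcp_rot: [-3.142, 0.0, 0.942]
ft_force: [-0.9, -0.4, -2.9]
opening: 0.521
```

Request:
{"api": "drive_tool", "payload": {"increments": [[[0,0,0.02],[0,0,0]],[[0,0,0],[0,0,0]],[[0,0,0],[0,0,0]]]}}

```text
t: 20.6
eef_pos: [527.7, 217.7, 23.5]
tcp_rot: [3.142, 0.0, 0.942]
ft_force: [0.4, -0.4, -1.0]
opening: 0.522
```

Request:
{"api": "drive_tool", "payload": {"increments": [[[0,0,0.03],[0,0,0]],[[0,0,0],[0,0,0]],[[0,0,0],[0,0,0]]]}}

```text
t: 20.85
eef_pos: [527.6, 217.7, 22.5]
tcp_rot: [-3.142, 0.0, 0.942]
ft_force: [0.1, -0.0, -2.7]
opening: 0.521
```

Request:
{"api": "drive_tool", "payload": {"increments": [[[0,0,0.02],[0,0,0]],[[0,0,0],[0,0,0]],[[0,0,0],[0,0,0]]]}}

```text
t: 21.1
eef_pos: [527.6, 217.7, 21.9]
tcp_rot: [-3.142, 0.0, 0.942]
ft_force: [-0.7, -0.3, -2.2]
opening: 0.525
```

The jar is within about 1 mm of the floor and the fingertips are near the rim, so I'll release here.

Request:
{"api": "drive_tool", "payload": {"increments": [[[0,0,0],[0,0,0]],[[0,0,0],[0,0,0]],[[0,0,0],[0,0,0]],[[0,0,0],[0,0,0]],[[0,0,0],[0,0,0]]], "jaw": 1}}

```text
t: 21.52
eef_pos: [527.7, 217.7, 22.1]
tcp_rot: [3.141, -0.0, 0.942]
ft_force: [-0.4, -0.0, 0.2]
opening: 0.818
```

Request:
{"api": "drive_tool", "payload": {"increments": [[[0,0,0],[0,0,0]],[[0,0,0],[0,0,0]],[[0,0,-0.3],[0,0,0]],[[0,0,-0.7],[0,0,0]],[[0,0,-1],[0,0,0]]]}}

```text
t: 21.93
eef_pos: [526.7, 217.4, 81.5]
tcp_rot: [-3.139, 0.003, 0.942]
ft_force: [0.5, 0.7, -0.1]
opening: 0.998
```

Request:
{"api": "drive_tool", "payload": {"increments": [[[0,0,-1],[0,0,0]],[[0,0,-1],[0,0,0]],[[0,0,-1],[0,0,0]],[[0,0,-0.5],[0,0,0]]]}}

```text
t: 22.27
eef_pos: [528.4, 218.0, 191.3]
tcp_rot: [3.139, -0.003, 0.943]
ft_force: [-0.2, 0.3, 0.1]
opening: 1.0
```

```bash
python3 - <<'E'
from h import *
s=env.state(); print(s["eef_pos"])
p=env.read_camera("wrist");cv2.imwrite("pics/w12.png",p["pixels"])
plan(529.2,-196,180,1.607,n=15)
E
```

```text
[528.35776199 217.96061882 191.31135451]
t 22.32 n 15
[[[-0.74, 0.54, 0.03], [0.01, 0, -0.55]], [[-0.77, 0.51, 0.03], [0, 0, -0.55]], [[-0.79, 0.47, 0.03], [0.01, 0, -0.55]], [[-0.81, 0.44, 0.03], [0.01, 0, -0.55]], [[-0.83, 0.4, 0.02], [0, 0, -0.56]]]
[[[-0.84, 0.37, 0.02], [0.01, 0, -0.55]], [[-0.86, 0.33, 0.03], [0, -0.01, -0.56]], [[-0.87, 0.29, 0.03], [0.01, 0, -0.55]], [[-0.89, 0.25, 0.02], [0, -0.01, -0.56]], [[-0.9, 0.21, 0.03], [0.01, 0, -0.55]]]
[[[-0.9, 0.17, 0.02], [0, -0.01, -0.56]], [[-0.91, 0.13, 0.03], [0.01, 0, -0.55]], [[-0.92, 0.09, 0.03], [0, -0.01, -0.56]], [[-0.92, 0.05, 0.02], [0.01, 0, -0.55]], [[-0.92, 0, 0.03], [0, -0.01, -0.56]]]
```

View pics/w12.png

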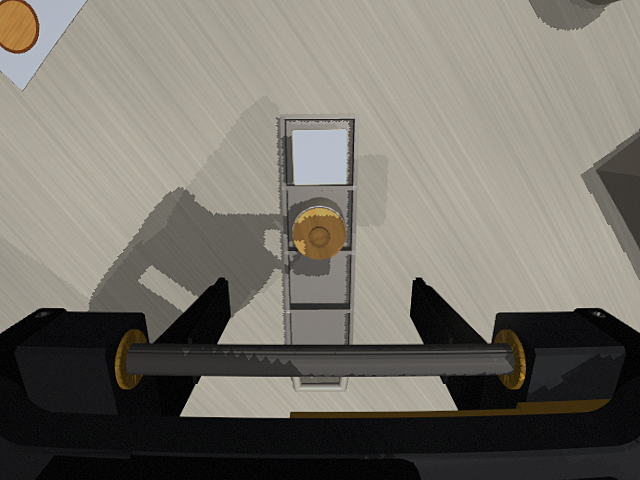

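The jar stands upright in bay 2, lid at about (320,233). Now the bottle.

Request:
{"api": "drive_tool", "payload": {"increments": [[[-0.74,0.54,0.03],[0,0,-0.55]],[[-0.77,0.51,0.03],[0,0,-0.55]],[[-0.79,0.47,0.03],[0,0,-0.55]],[[-0.81,0.44,0.03],[0,0,-0.55]],[[-0.83,0.4,0.02],[0,0,-0.56]]]}}

```text
t: 22.73
eef_pos: [527.1, 78.5, 182.8]
tcp_rot: [-3.141, 0.0, 1.166]
ft_force: [-0.1, 0.3, -0.6]
opening: 0.999
```

Request:
{"api": "drive_tool", "payload": {"increments": [[[-0.84,0.37,0.02],[0,0,-0.55]],[[-0.86,0.33,0.03],[0,0,-0.56]],[[-0.87,0.29,0.03],[0,0,-0.55]],[[-0.89,0.25,0.02],[0,0,-0.56]],[[-0.9,0.21,0.03],[0,0,-0.55]]]}}

```text
t: 23.15
eef_pos: [527.5, -59.8, 179.0]
tcp_rot: [-3.141, 0.0, 1.387]
ft_force: [0.3, -0.1, 0.4]
opening: 1.001
```

Request:
{"api": "drive_tool", "payload": {"increments": [[[-0.9,0.17,0.02],[0,0,-0.56]],[[-0.91,0.13,0.03],[0,0,-0.55]],[[-0.92,0.09,0.03],[0,0,-0.56]],[[-0.92,0.05,0.02],[0,0,-0.55]],[[-0.92,0,0.03],[0,0,-0.56]]]}}

```text
t: 23.57
eef_pos: [527.4, -197.8, 175.1]
tcp_rot: [-3.141, 0.0, 1.609]
ft_force: [0.4, 0.2, -0.3]
opening: 0.998
```

Request:
{"api": "drive_tool", "payload": {"increments": [[[0,0,0],[0,0,0]],[[0,0,0],[0,0,0]],[[0,0,0],[0,0,0]],[[0,0,0],[0,0,0]]]}}

```text
t: 23.9
eef_pos: [527.7, -195.6, 175.1]
tcp_rot: [-3.141, -0.0, 1.607]
ft_force: [-0.3, -0.3, 0.7]
opening: 0.998
```

```bash
python3 - <<'E'
from h import *
p=env.read_camera("wrist");cv2.imwrite("pics/w13.png",p["pixels"])
for t in ["bottle","shaker"]: print(env.tip_of(t,p)[:2])
s=env.state(); print(s["t"],s["eef_pos"],s["tcp_rot"])
E
```

```text
[{'point': [421.7, -167.1, -2.7], 'score': 0.76}, {'point': [527.3, -197.4, 17.1], 'score': 0.6}]
[]
24.05 [ 527.86685947 -195.63579783  175.18583638] [3.14148974e+00 1.21625638e-04 1.60814957e+00]
```

View pics/w13.png

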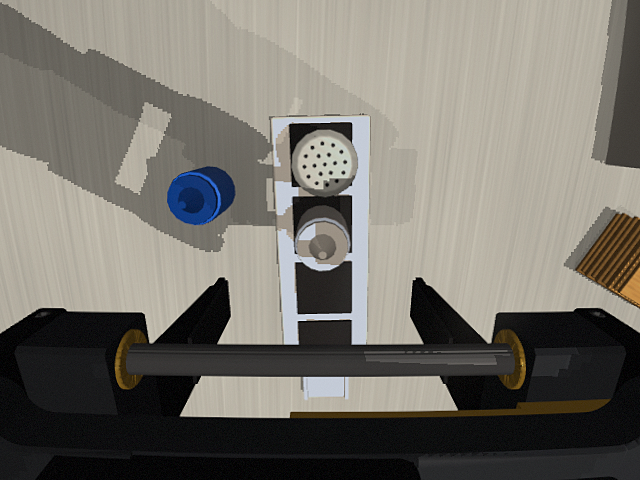

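Bottle tip about (322,254), shaker top about (324,163).

```bash
python3 - <<'E'
from h import *
p=env.read_camera("wrist")
print(unproj((322,254),96,p),unproj((322.5,245),76,p),unproj((324.5,163),96,p))
plan(529,-197.3,34,1.607,n=7)
E
```

```text
[[ 528.90048173 -197.75009015   96.        ]] [[ 529.37129504 -196.93858936   76.        ]] [[ 528.09282863 -132.30591444   96.        ]]
t 24.1 n 7
[[[-0.01, 0, 0.67], [0, 0, 0]], [[-0.01, 0.01, 0.67], [0, 0, 0]], [[-0.01, 0, 0.67], [0, 0, 0]], [[-0.01, 0.01, 0.67], [0, 0, 0]], [[0, 0, 0.68], [0, 0, 0]]]
[[[-0.01, 0.01, 0.67], [0, 0, 0.01]], [[0, 0, 0.68], [0, 0, 0]]]
```

Request:
{"api": "drive_tool", "payload": {"increments": [[[-0.02,0.02,0.6],[0,0,0]],[[-0.02,0.02,0.9],[0,0,0]],[[-0.02,0,0.9],[0,0,0]],[[0,0,0.9],[0,0,0]],[[0,0,0.7],[0,0,0]]]}}

```text
t: 24.52
eef_pos: [528.7, -197.7, 53.4]
tcp_rot: [-3.141, -0.0, 1.608]
ft_force: [0.5, -0.3, -0.2]
opening: 0.996
```

Request:
{"api": "drive_tool", "payload": {"increments": [[[0,0,0.4],[0,0,0]],[[0,0,0.28],[0,0,0]],[[0,0,0],[0,0,0]],[[0,0,0],[0,0,0]],[[0,0,0],[0,0,0]]]}}

```text
t: 24.93
eef_pos: [529.5, -198.4, 35.5]
tcp_rot: [3.14, 0.001, 1.607]
ft_force: [1.1, -0.5, -0.2]
opening: 1.002
```

```bash
python3 - <<'E'
from h import *
p=env.read_camera("wrist");cv2.imwrite("pics/w14.png",p["pixels"])
plan(529,-197.3,34.5,1.607)
print(env.state()["eef_pos"])
E
```

```text
t 24.98 n 1
[[[0.04, -0.02, 0.04], [0.02, 0.01, 0]]]
[ 529.50842048 -198.39433657   35.63821039]
```

View pics/w14.png

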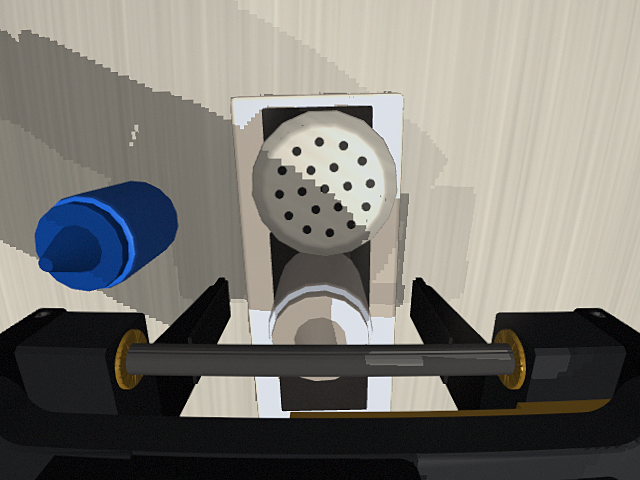

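The bottle is centred between the fingers, with its collar at about (320,330). Closing with a small correction.

Request:
{"api": "drive_tool", "payload": {"increments": [[[0.03,0,0.03],[0,0,0]],[[0,0,0],[0,0,0]],[[0,0,0],[0,0,0]],[[0,0,0],[0,0,0]],[[0,0,0],[0,0,0]]], "jaw": -1}}

```text
t: 25.4
eef_pos: [529.0, -197.4, 33.9]
tcp_rot: [3.141, 0.0, 1.607]
ft_force: [0.1, -0.7, -0.3]
opening: 0.707
```

Request:
{"api": "drive_tool", "payload": {"increments": [[[0,0,0],[0,0,0]],[[0,0,0],[0,0,0]],[[0,0,0],[0,0,0]],[[0,0,0],[0,0,0]]]}}

```text
t: 25.73
eef_pos: [529.0, -197.4, 33.7]
tcp_rot: [3.142, 0.0, 1.607]
ft_force: [1.0, -0.3, -0.0]
opening: 0.479
```

Request:
{"api": "drive_tool", "payload": {"increments": [[[0,0,-0.3],[0,0,0]],[[0,0,-0.7],[0,0,0]],[[0,0,-1],[0,0,0]],[[0,0,-1],[0,0,0]],[[0,0,-1],[0,0,0]]]}}

```text
t: 26.15
eef_pos: [528.6, -197.2, 155.5]
tcp_rot: [-3.141, -0.0, 1.607]
ft_force: [1.1, -0.9, -1.0]
opening: 0.485
```

Request:
{"api": "drive_tool", "payload": {"increments": [[[0,0,-0.6],[0,0,0]],[[0,0,-0.2],[0,0,0]],[[0,0,0],[0,0,0]]]}}

```text
t: 26.4
eef_pos: [529.3, -197.5, 179.2]
tcp_rot: [3.139, 0.001, 1.607]
ft_force: [-0.2, 0.6, -2.3]
opening: 0.478
```

```bash
python3 - <<'E'
from h import *
print(env.state()["opening"])
plan(489.9,165,170,0.942,n=14)
E
```

```text
0.4784192069826673
t 26.4 n 14
[[[0.87, -0.06, 0.02], [0, 0, 0.59]], [[0.86, -0.1, 0.02], [0, 0, 0.59]], [[0.86, -0.14, 0.02], [0, 0, 0.59]], [[0.85, -0.18, 0.02], [0, 0, 0.6]], [[0.84, -0.23, 0.02], [0, 0, 0.59]]]
[[[0.83, -0.26, 0.02], [0, 0, 0.6]], [[0.81, -0.3, 0.02], [0, 0, 0.59]], [[0.8, -0.34, 0.02], [0, 0, 0.6]], [[0.78, -0.38, 0.02], [0.01, 0, 0.59]], [[0.76, -0.42, 0.02], [0, 0, 0.6]]]
[[[0.74, -0.45, 0.02], [0.01, 0, 0.59]], [[0.72, -0.49, 0.02], [0, 0, 0.6]], [[0.69, -0.52, 0.03], [0.01, 0, 0.59]], [[0.66, -0.55, 0.02], [0, 0, 0.6]]]
```

Request:
{"api": "drive_tool", "payload": {"increments": [[[0.29,-0.02,0],[0,0,0.2]],[[0.58,-0.04,0.02],[0,0,0.39]],[[0.86,-0.1,0.02],[0,0,0.59]],[[0.86,-0.14,0.02],[0,0,0.59]],[[0.85,-0.18,0.02],[0,0,0.6]]]}}

```text
t: 26.82
eef_pos: [517.4, -92.5, 173.6]
tcp_rot: [-3.139, -0.0, 1.415]
ft_force: [0.9, 0.6, -2.5]
opening: 0.48
```

Request:
{"api": "drive_tool", "payload": {"increments": [[[0.84,-0.23,0.02],[0,0,0.59]],[[0.83,-0.26,0.02],[0,0,0.6]],[[0.81,-0.3,0.02],[0,0,0.59]],[[0.8,-0.34,0.02],[0,0,0.6]],[[0.78,-0.38,0.02],[0,0,0.59]]]}}

```text
t: 27.23
eef_pos: [503.3, 37.1, 170.7]
tcp_rot: [-3.139, 0.001, 1.177]
ft_force: [0.2, -0.3, -1.4]
opening: 0.482
```

Request:
{"api": "drive_tool", "payload": {"increments": [[[0.76,-0.42,0.02],[0,0,0.6]],[[0.74,-0.45,0.02],[0,0,0.59]],[[0.72,-0.49,0.02],[0,0,0.6]],[[0.69,-0.52,0.03],[0,0,0.59]],[[0.44,-0.36,0.02],[0,0,0.4]]]}}

```text
t: 27.65
eef_pos: [489.8, 158.1, 167.3]
tcp_rot: [-3.14, 0.002, 0.956]
ft_force: [0.7, -0.6, -2.1]
opening: 0.483
```

Request:
{"api": "drive_tool", "payload": {"increments": [[[0.22,-0.19,0],[0,0,0.2]],[[0,0,0],[0,0,0]],[[0,0,0],[0,0,0]],[[0,0,0],[0,0,0]],[[0,0,0],[0,0,0]]]}}

```text
t: 28.07
eef_pos: [490.2, 164.2, 168.6]
tcp_rot: [-3.141, 0.001, 0.941]
ft_force: [-0.1, -0.6, -1.4]
opening: 0.48
```

```bash
python3 - <<'E'
from h import *
p=env.read_camera("wrist");cv2.imwrite("pics/w15.png",p["pixels"])
s=env.state(); print(s["eef_pos"],s["tcp_rot"])
plan(489.9,165,27,0.942,n=7)
E
```

```text
[490.20367313 164.23429907 168.72659102] [-3.14133940e+00  4.96990514e-04  9.40930878e-01]
t 28.12 n 7
[[[0, 0, 0.67], [0, 0, 0]], [[0, 0, 0.68], [0, 0, 0]], [[0, 0, 0.67], [0, 0, 0]], [[0, -0.01, 0.68], [0, 0, 0]], [[0.01, 0, 0.67], [0, 0, 0]]]
[[[0, -0.01, 0.68], [0, 0, -0.01]], [[0.01, 0, 0.67], [0, 0.01, 0]]]
```

View pics/w15.png

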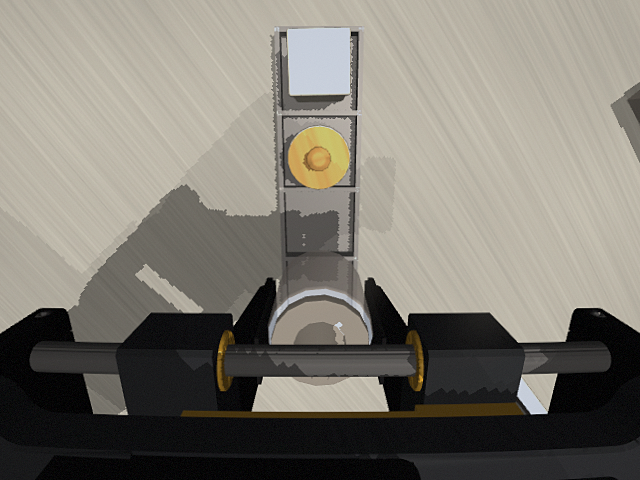

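The bottle is in line with bay 3, and the jar (319,158) and tin (319,62) are seated. Lowering.

Request:
{"api": "drive_tool", "payload": {"increments": [[[0.01,0,0.6],[0,0,0]],[[0.01,0,0.9],[0,0,0]],[[0,0,0.9],[0,0,0]],[[0,0,0.9],[0,0,0]],[[0,0,0.6],[0,0,0]]]}}

```text
t: 28.53
eef_pos: [490.0, 164.7, 50.0]
tcp_rot: [-3.141, 0.001, 0.941]
ft_force: [0.5, -0.6, -1.8]
opening: 0.48
```

Request:
{"api": "drive_tool", "payload": {"increments": [[[0,0,0.4],[0,0,0]],[[0,0,0.34],[0,0,0]],[[0,0,0],[0,0,0]],[[0,0,0],[0,0,0]],[[0,0,0],[0,0,0]]]}}

```text
t: 28.95
eef_pos: [491.0, 165.4, 30.5]
tcp_rot: [3.141, -0.001, 0.941]
ft_force: [-0.3, -0.1, -2.1]
opening: 0.479
```

Request:
{"api": "drive_tool", "payload": {"increments": [[[0,0,0.04],[0,0,0]],[[0,0,0.04],[0,0,0]],[[0,0,0],[0,0,0]],[[0,0,0],[0,0,0]],[[0,0,0],[0,0,0]]]}}

```text
t: 29.37
eef_pos: [490.6, 165.5, 27.6]
tcp_rot: [3.141, -0.0, 0.942]
ft_force: [0.1, 0.4, -1.0]
opening: 0.476
```

Request:
{"api": "drive_tool", "payload": {"increments": [[[0,0,0.04],[0,0,0]],[[0,0,0.04],[0,0,0]],[[0,0,0.04],[0,0,0]],[[0,0,0],[0,0,0]],[[0,0,0],[0,0,0]]]}}

```text
t: 29.78
eef_pos: [490.5, 165.5, 23.7]
tcp_rot: [-3.141, 0.0, 0.942]
ft_force: [0.1, 1.1, -1.5]
opening: 0.48
```

Request:
{"api": "drive_tool", "payload": {"increments": [[[0,0,0.03],[0,0,0]],[[0,0,0],[0,0,0]],[[0,0,0],[0,0,0]]]}}

```text
t: 30.03
eef_pos: [490.5, 165.5, 22.9]
tcp_rot: [3.142, 0.0, 0.942]
ft_force: [0.5, -0.2, -2.0]
opening: 0.48
```

Request:
{"api": "drive_tool", "payload": {"increments": [[[0,0,0.02],[0,0,0]],[[0,0,0],[0,0,0]],[[0,0,0],[0,0,0]]]}}

```text
t: 30.28
eef_pos: [490.6, 165.5, 22.7]
tcp_rot: [3.141, -0.0, 0.942]
ft_force: [-1.7, -0.8, 5.5]
opening: 0.482
```

Request:
{"api": "drive_tool", "payload": {"increments": [[[0,0,0],[0,0,0]],[[0,0,0],[0,0,0]],[[0,0,0],[0,0,0]],[[0,0,0],[0,0,0]],[[0,0,0],[0,0,0]]], "jaw": 1}}

```text
t: 30.7
eef_pos: [490.6, 165.5, 22.2]
tcp_rot: [3.142, 0.0, 0.942]
ft_force: [0.6, 1.6, 0.3]
opening: 0.77
```

Request:
{"api": "drive_tool", "payload": {"increments": [[[0,0,0],[0,0,0]],[[0,0,0],[0,0,0]],[[0,0,-0.3],[0,0,0]],[[0,0,-0.7],[0,0,0]],[[0,0,-1],[0,0,0]]]}}

```text
t: 31.12
eef_pos: [489.6, 165.2, 82.0]
tcp_rot: [-3.139, 0.003, 0.942]
ft_force: [0.7, -0.2, 0.2]
opening: 0.997
```

Request:
{"api": "drive_tool", "payload": {"increments": [[[0,0,-1],[0,0,0]],[[0,0,-1],[0,0,0]],[[0,0,-1],[0,0,0]],[[0,0,-0.5],[0,0,0]],[[0,0,0],[0,0,0]]]}}

```text
t: 31.53
eef_pos: [491.6, 165.8, 191.3]
tcp_rot: [3.137, -0.005, 0.942]
ft_force: [-1.0, 0.1, 0.7]
opening: 1.0
```

```bash
python3 - <<'E'
from h import *
s=env.state(); print(s["eef_pos"])
p=env.read_camera("wrist");cv2.imwrite("pics/w16.png",p["pixels"])
plan(528.2,-133,180,1.607,n=13)
E
```

```text
[491.64144432 165.76787507 191.2685748 ]
t 31.58 n 13
[[[-0.56, 0.53, 0.02], [0, 0, -0.64]], [[-0.59, 0.5, 0.02], [0, 0, -0.64]], [[-0.61, 0.47, 0.02], [0, 0, -0.64]], [[-0.64, 0.43, 0.02], [0, 0, -0.64]], [[-0.66, 0.4, 0.02], [0, 0, -0.64]]]
[[[-0.68, 0.37, 0.03], [0.01, 0, -0.64]], [[-0.7, 0.33, 0.02], [0, 0, -0.64]], [[-0.71, 0.3, 0.03], [0.01, 0, -0.64]], [[-0.73, 0.26, 0.02], [0, 0, -0.64]], [[-0.74, 0.22, 0.03], [0.01, 0, -0.64]]]
[[[-0.75, 0.18, 0.02], [0, -0.01, -0.64]], [[-0.75, 0.15, 0.03], [0.01, 0, -0.64]], [[-0.76, 0.11, 0.02], [0, -0.01, -0.64]]]
```

View pics/w16.png

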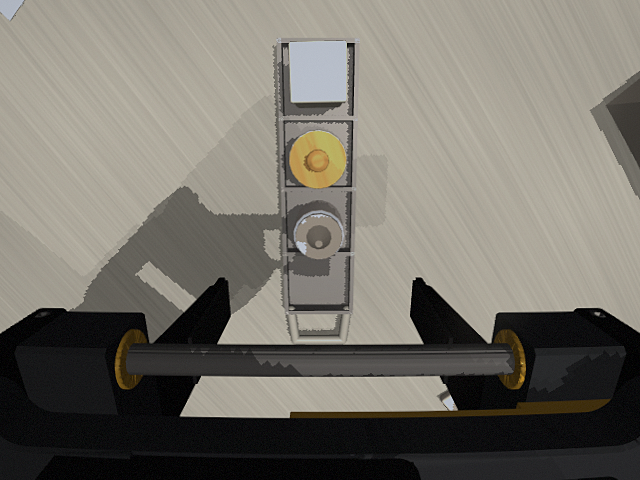

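The bottle stands in bay 3 at about (319,237). The bay beside the handle is free for the shaker.

Request:
{"api": "drive_tool", "payload": {"increments": [[[-0.56,0.53,0.02],[0,0,-0.64]],[[-0.59,0.5,0.02],[0,0,-0.64]],[[-0.61,0.47,0.02],[0,0,-0.64]],[[-0.64,0.43,0.02],[0,0,-0.64]],[[-0.66,0.4,0.02],[0,0,-0.64]]]}}

```text
t: 32.0
eef_pos: [504.2, 49.7, 183.1]
tcp_rot: [-3.14, 0.001, 1.2]
ft_force: [0.3, -0.7, -0.4]
opening: 0.999
```

Request:
{"api": "drive_tool", "payload": {"increments": [[[-0.68,0.37,0.03],[0,0,-0.64]],[[-0.7,0.33,0.02],[0,0,-0.64]],[[-0.71,0.3,0.03],[0,0,-0.64]],[[-0.73,0.26,0.02],[0,0,-0.64]],[[-0.74,0.22,0.03],[0,0,-0.64]]]}}

```text
t: 32.42
eef_pos: [518.5, -65.5, 179.2]
tcp_rot: [-3.139, -0.0, 1.456]
ft_force: [0.4, -0.7, 0.0]
opening: 1.002
```

Request:
{"api": "drive_tool", "payload": {"increments": [[[-0.75,0.18,0.02],[0,0,-0.64]],[[-0.75,0.15,0.03],[0,0,-0.64]],[[-0.76,0.11,0.02],[0,0,-0.64]],[[0,0,0],[0,0,0]],[[0,0,0],[0,0,0]]]}}

```text
t: 32.83
eef_pos: [527.2, -133.6, 177.0]
tcp_rot: [-3.139, -0.001, 1.605]
ft_force: [0.1, 0.9, 0.5]
opening: 1.0
```

Request:
{"api": "drive_tool", "payload": {"increments": [[[0,0,0],[0,0,0]],[[0,0,0],[0,0,0]]]}}

```text
t: 33.0
eef_pos: [527.4, -132.1, 177.9]
tcp_rot: [-3.141, -0.0, 1.607]
ft_force: [0.0, 0.8, -1.1]
opening: 0.997
```

```bash
python3 - <<'E'
from h import *
p=env.read_camera("wrist");cv2.imwrite("pics/w17.png",p["pixels"])
print(env.tip_of("shaker",p)[:2])
s=env.state(); print(s["t"],s["eef_pos"],s["tcp_rot"])
plan(528.2,-133,36.5,1.607,n=7)
E
```

```text
[]
33.1 [ 527.65330678 -132.11600093  178.21631263] [-3.14128089e+00 -1.33560490e-04  1.60784593e+00]
t 33.1 n 7
[[[0, 0, 0.67], [0, 0, 0]], [[-0.01, 0, 0.68], [0, 0, 0]], [[0, 0, 0.67], [0, 0, 0]], [[-0.01, 0, 0.68], [0, 0, 0]], [[0, 0.01, 0.67], [0, 0, 0]]]
[[[-0.01, 0, 0.68], [0, 0, 0.01]], [[0, 0.01, 0.67], [0, 0, 0]]]
```

View pics/w17.png

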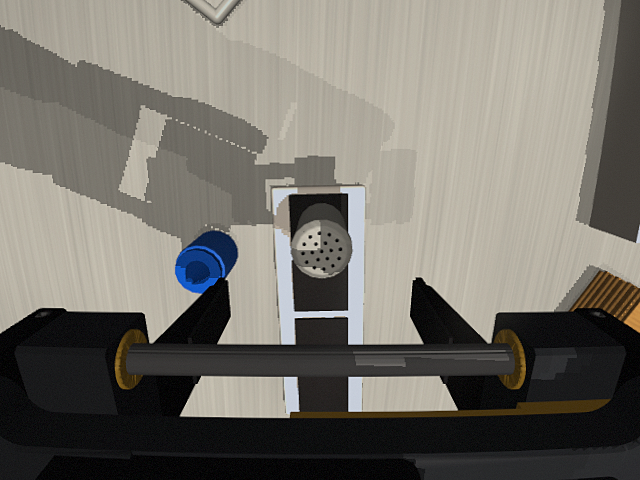

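```bash
python3 - <<'E'
from h import *
p=env.read_camera("wrist")
print(unproj((321.5,247.5),96,p))
E
```

```text
[[ 528.16723246 -130.2179733    96.        ]]
```

Request:
{"api": "drive_tool", "payload": {"increments": [[[0,0.01,0.6],[0,0,0]],[[0,0.01,0.9],[0,0,0]],[[0,0,0.9],[0,0,0]],[[0,0,0.9],[0,0,0]],[[0,0,0.7],[0,0,0]]]}}

```text
t: 33.57
eef_pos: [528.0, -132.3, 56.7]
tcp_rot: [-3.141, -0.0, 1.608]
ft_force: [0.1, -0.0, -0.7]
opening: 0.997
```

Request:
{"api": "drive_tool", "payload": {"increments": [[[0,0,0.4],[0,0,0]],[[0,0,0.32],[0,0,0]],[[0,0,0],[0,0,0]],[[0,0,0],[0,0,0]],[[0,0,0],[0,0,0]]]}}

```text
t: 33.98
eef_pos: [528.9, -133.0, 37.6]
tcp_rot: [3.14, 0.001, 1.607]
ft_force: [-0.5, -0.9, -0.2]
opening: 0.998
```

```bash
python3 - <<'E'
from h import *
p=env.read_camera("wrist");cv2.imwrite("pics/w18.png",p["pixels"])
plan(528.2,-132,36.5,1.607)
print(env.state()["eef_pos"])
print(proj([[528.2,y,96] for y in (-110,-132,-154)],p))
E
```

```text
t 34.03 n 1
[[[0.04, -0.02, 0.04], [0.02, 0.01, 0]]]
[ 528.8903577  -133.08504586   37.68744926]
[[322.20012592 310.89463347]
 [319.90266498 365.12416495]
 [317.84082543 413.51048884]]
```

View pics/w18.png

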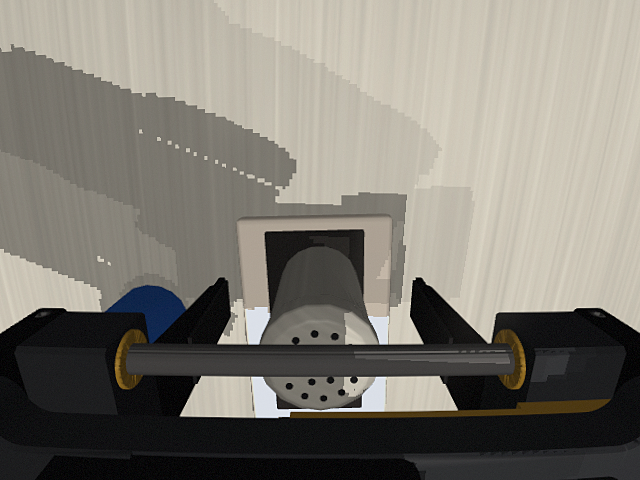

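The shaker top spans rows 303–409, which puts its centre at y ≈ -131. I'll nudge to that and close.

Request:
{"api": "drive_tool", "payload": {"increments": [[[0.05,-0.01,0.03],[0,0,0]],[[0,0,0],[0,0,0]],[[0,0,0],[0,0,0]],[[0,0,0],[0,0,0]],[[0,0,0],[0,0,0]]], "jaw": -1}}

```text
t: 34.45
eef_pos: [528.1, -131.6, 36.0]
tcp_rot: [3.141, 0.0, 1.607]
ft_force: [0.6, 0.1, 0.1]
opening: 0.709
```

Request:
{"api": "drive_tool", "payload": {"increments": [[[0,0,0],[0,0,0]],[[0,0,0],[0,0,0]],[[0,0,0],[0,0,0]],[[0,0,0],[0,0,0]]]}}

```text
t: 34.78
eef_pos: [528.1, -131.6, 35.8]
tcp_rot: [3.142, 0.0, 1.607]
ft_force: [0.4, -0.8, 0.2]
opening: 0.481
```

Request:
{"api": "drive_tool", "payload": {"increments": [[[0,0,-0.3],[0,0,0]],[[0,0,-0.7],[0,0,0]],[[0,0,-1],[0,0,0]],[[0,0,-1],[0,0,0]],[[0,0,-1],[0,0,0]]]}}

```text
t: 35.2
eef_pos: [527.6, -131.3, 157.5]
tcp_rot: [-3.141, -0.0, 1.607]
ft_force: [0.4, -0.7, -2.4]
opening: 0.488
```

Request:
{"api": "drive_tool", "payload": {"increments": [[[0,0,-0.6],[0,0,0]],[[0,0,-0.2],[0,0,0]],[[0,0,0],[0,0,0]]]}}

```text
t: 35.45
eef_pos: [528.3, -131.6, 181.3]
tcp_rot: [3.139, 0.001, 1.607]
ft_force: [0.1, -0.4, -2.0]
opening: 0.48
```

```bash
python3 - <<'E'
from h import *
print(env.state()["opening"])
plan(451.7,112.4,170,0.942,n=12)
E
```

```text
0.47958219005526964
t 35.45 n 12
[[[0.69, -0.19, 0.03], [0, 0, 0.69]], [[0.67, -0.23, 0.03], [0, 0, 0.69]], [[0.66, -0.26, 0.03], [0, 0, 0.69]], [[0.64, -0.3, 0.03], [0, 0, 0.69]], [[0.63, -0.33, 0.03], [0, 0, 0.69]]]
[[[0.61, -0.37, 0.03], [0, 0, 0.7]], [[0.59, -0.4, 0.03], [0.01, 0, 0.69]], [[0.56, -0.43, 0.03], [0, 0, 0.7]], [[0.54, -0.46, 0.03], [0.01, 0, 0.69]], [[0.51, -0.49, 0.03], [0, 0, 0.7]]]
[[[0.48, -0.52, 0.03], [0.01, 0, 0.69]], [[0.46, -0.55, 0.04], [0, 0, 0.7]]]
```

The opening is 0.48, about 45.6 mm, which falls between the shaker's body (44) and cap (47). I'll look before moving.

```bash
python3 - <<'E'
from h import *
p=env.read_camera("wrist");cv2.imwrite("pics/w19.png",p["pixels"])
p=env.read_camera("scene");cv2.imwrite("pics/s19.png",cv2.resize(p["pixels"][120:320,180:480],None,fx=2.6,fy=2.6,interpolation=cv2.INTER_CUBIC))
E
```

```text
(no output)
```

View pics/w19.png

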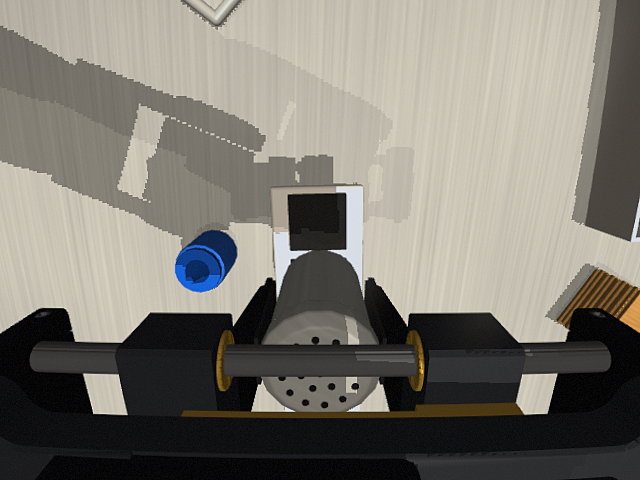

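View pics/s19.png

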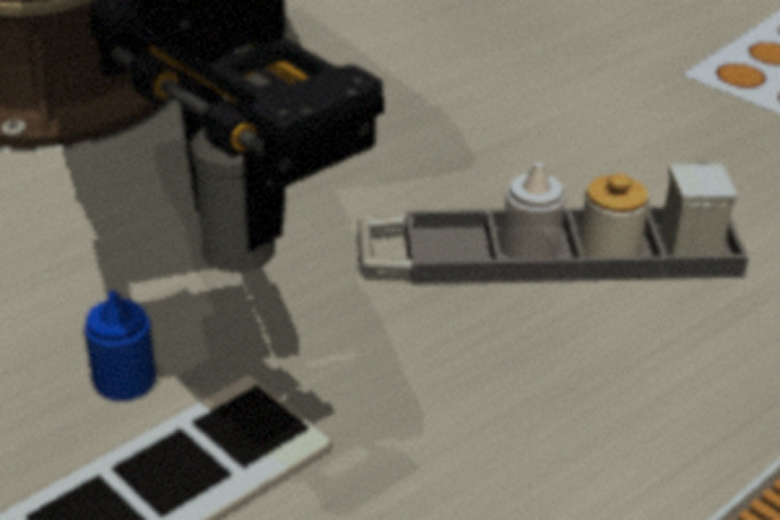

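The shaker hangs upright, and the three placed containers stand in the right order. Carrying on.

Request:
{"api": "drive_tool", "payload": {"increments": [[[0.23,-0.06,0.01],[0,0,0.23]],[[0.46,-0.13,0.02],[0,0,0.46]],[[0.67,-0.23,0.03],[0,0,0.69]],[[0.66,-0.26,0.03],[0,0,0.69]],[[0.64,-0.3,0.03],[0,0,0.69]]]}}

```text
t: 35.97
eef_pos: [501.5, -49.4, 174.4]
tcp_rot: [-3.138, -0.0, 1.383]
ft_force: [-0.2, -0.9, -1.7]
opening: 0.483
```

Request:
{"api": "drive_tool", "payload": {"increments": [[[0.63,-0.33,0.03],[0,0,0.69]],[[0.61,-0.37,0.03],[0,0,0.7]],[[0.59,-0.4,0.03],[0,0,0.69]],[[0.56,-0.43,0.03],[0,0,0.7]],[[0.54,-0.46,0.03],[0,0,0.69]]]}}

```text
t: 36.38
eef_pos: [469.8, 52.5, 170.1]
tcp_rot: [-3.139, 0.001, 1.106]
ft_force: [0.1, -0.2, -2.7]
opening: 0.48
```

Request:
{"api": "drive_tool", "payload": {"increments": [[[0.51,-0.49,0.03],[0,0,0.7]],[[0.48,-0.52,0.03],[0,0,0.69]],[[0.31,-0.36,0.03],[0,0,0.46]],[[0.15,-0.19,0.01],[0,0,0.24]],[[0,0,0],[0,0,0]]]}}

```text
t: 36.8
eef_pos: [450.9, 113.8, 167.2]
tcp_rot: [-3.139, 0.002, 0.942]
ft_force: [0.8, 0.2, -2.3]
opening: 0.482
```

Request:
{"api": "drive_tool", "payload": {"increments": [[[0,0,0],[0,0,0]],[[0,0,0],[0,0,0]],[[0,0,0],[0,0,0]],[[0,0,0],[0,0,0]]]}}

```text
t: 37.13
eef_pos: [452.1, 112.2, 168.5]
tcp_rot: [-3.141, 0.0, 0.941]
ft_force: [0.1, 0.6, -1.5]
opening: 0.479
```

```bash
python3 - <<'E'
from h import *
p=env.read_camera("wrist");cv2.imwrite("pics/w20.png",p["pixels"])
s=env.state(); print(s["eef_pos"],s["tcp_rot"])
plan(451.7,112.4,30,0.942,n=7)
E
```

```text
[452.1671601  112.21311621 168.56851101] [-3.14154174e+00  2.04647398e-04  9.41042377e-01]
t 37.18 n 7
[[[0, 0, 0.66], [0, 0, 0]], [[0, 0, 0.66], [0, 0, 0]], [[0, 0, 0.66], [0, 0, 0]], [[0, 0, 0.66], [0, 0, 0]], [[0, -0.01, 0.66], [0, 0, 0]]]
[[[0, 0, 0.66], [0, 0, -0.01]], [[0, -0.01, 0.66], [0, 0, 0]]]
```

View pics/w20.png

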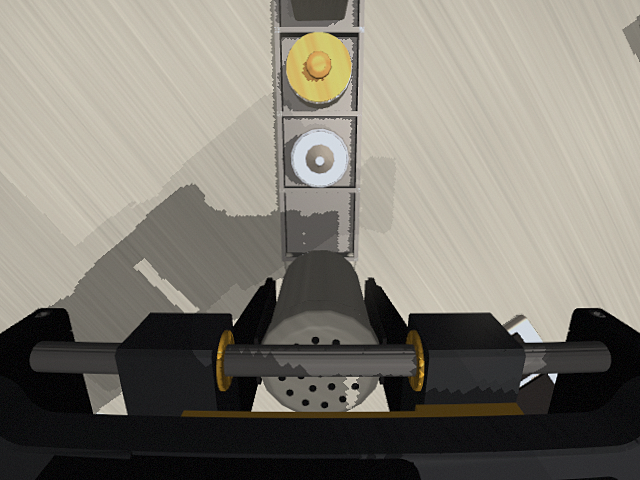

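Request:
{"api": "drive_tool", "payload": {"increments": [[[0,0,0.6],[0,0,0]],[[0,-0.01,0.9],[0,0,0]],[[0,0,0.9],[0,0,0]],[[0,0,0.9],[0,0,0]],[[0,0,0.6],[0,0,0]]]}}

```text
t: 37.6
eef_pos: [451.4, 112.5, 49.8]
tcp_rot: [-3.141, 0.001, 0.941]
ft_force: [0.6, 0.6, -1.0]
opening: 0.481
```

Request:
{"api": "drive_tool", "payload": {"increments": [[[0,0,0.4],[0,0,0]],[[0,0,0.26],[0,0,0]],[[0,0,0],[0,0,0]],[[0,0,0],[0,0,0]],[[0,0,0],[0,0,0]]]}}

```text
t: 38.02
eef_pos: [452.2, 112.8, 32.6]
tcp_rot: [3.141, -0.001, 0.941]
ft_force: [-0.2, -0.4, -1.7]
opening: 0.48
```

Request:
{"api": "drive_tool", "payload": {"increments": [[[0,0,0.04],[0,0,0]],[[0,0,0.04],[0,0,0]],[[0,0,0],[0,0,0]],[[0,0,0],[0,0,0]],[[0,0,0],[0,0,0]]]}}

```text
t: 38.43
eef_pos: [451.8, 112.8, 29.7]
tcp_rot: [3.141, -0.0, 0.942]
ft_force: [0.1, -0.0, -1.8]
opening: 0.482
```

Request:
{"api": "drive_tool", "payload": {"increments": [[[0,0,0.04],[0,0,0]],[[0,0,0.04],[0,0,0]],[[0,0,0.04],[0,0,0]],[[0,0,0],[0,0,0]],[[0,0,0],[0,0,0]]]}}

```text
t: 38.85
eef_pos: [451.7, 112.8, 25.8]
tcp_rot: [-3.141, 0.0, 0.942]
ft_force: [-0.5, -0.2, -2.1]
opening: 0.482
```

Request:
{"api": "drive_tool", "payload": {"increments": [[[0,0,0.03],[0,0,0]],[[0,0,0],[0,0,0]],[[0,0,0],[0,0,0]]]}}

```text
t: 39.1
eef_pos: [451.8, 112.8, 25.0]
tcp_rot: [-3.142, 0.0, 0.942]
ft_force: [0.2, -0.9, -1.9]
opening: 0.479
```

Request:
{"api": "drive_tool", "payload": {"increments": [[[0,0,0.02],[0,0,0]],[[0,0,0],[0,0,0]],[[0,0,0],[0,0,0]]]}}

```text
t: 39.35
eef_pos: [452.0, 112.9, 24.7]
tcp_rot: [3.141, -0.0, 0.942]
ft_force: [-0.0, -0.6, 4.8]
opening: 0.483
```

Floor contact. Releasing and backing up.

Request:
{"api": "drive_tool", "payload": {"increments": [[[0,0,0],[0,0,0]],[[0,0,0],[0,0,0]],[[0,0,0],[0,0,0]],[[0,0,0],[0,0,0]],[[0,0,0],[0,0,0]]], "jaw": 1}}

```text
t: 39.77
eef_pos: [451.8, 112.9, 24.4]
tcp_rot: [3.142, 0.0, 0.942]
ft_force: [0.5, 0.6, 0.6]
opening: 0.776
```

Request:
{"api": "drive_tool", "payload": {"increments": [[[0,0,0],[0,0,0]],[[0,0,0],[0,0,0]],[[0,0,-0.3],[0,0,0]],[[0,0,-0.7],[0,0,0]],[[0,0,-1],[0,0,0]]]}}

```text
t: 40.18
eef_pos: [450.8, 112.7, 84.2]
tcp_rot: [-3.139, 0.003, 0.941]
ft_force: [1.0, -0.1, -0.1]
opening: 0.997
```

Request:
{"api": "drive_tool", "payload": {"increments": [[[0,0,-1],[0,0,0]],[[0,0,-1],[0,0,0]],[[0,0,-1],[0,0,0]],[[0,0,-1],[0,0,0]],[[0,0,-0.5],[0,0,0]]]}}

```text
t: 40.6
eef_pos: [452.2, 113.0, 223.4]
tcp_rot: [3.138, -0.003, 0.942]
ft_force: [0.3, 0.9, 0.4]
opening: 1.002
```

Request:
{"api": "drive_tool", "payload": {"increments": [[[0,0,0],[0,0,0]],[[0,0,0],[0,0,0]],[[0,0,0],[0,0,0]],[[0,0,0],[0,0,0]],[[0,0,0],[0,0,0]]]}}

```text
t: 41.02
eef_pos: [451.4, 112.8, 218.4]
tcp_rot: [-3.14, 0.001, 0.942]
ft_force: [0.3, -0.2, -0.0]
opening: 1.002
```

```bash
python3 - <<'E'
from h import *
s=env.state(); print(s["t"],s["eef_pos"],s["opening"])
p=env.read_camera("wrist");cv2.imwrite("pics/w21.png",p["pixels"])
sc=env.read_camera("scene");cv2.imwrite("pics/s21.png",cv2.resize(sc["pixels"][150:270,280:500],None,fx=3.6,fy=3.6,interpolation=cv2.INTER_CUBIC))
q=[508.99,191.29,-2.1995];c,sn=np.cos(q[2]),np.sin(q[2])
for pic in (p,sc):
  for t in ["shaker","tin","bottle","jar"]:
    for d in env.tip_of(t,pic)[:2]:
        x=np.array(d["point"]); print(t,d["score"],((x[:2]-q[:2])@np.array([[c,-sn],[sn,c]])).round(1),x[2])
E
```

```text
41.0167 [451.39324804 112.81935256 218.39901161] 1.0019274025290859
shaker 0.63 [97.4  2.4] 8.1
tin 0.88 [-97.7   1.9] 10.3
bottle 0.87 [33.8 -2.5] 6.1
bottle 0.6 [339.8 138. ] -1.2
jar 0.81 [-32.    4.9] 6.2
shaker 0.77 [97.4  2.2] -0.3
shaker 0.31 [303.  245.8] 15.8
tin 0.81 [-100.3    2.6] 4.1
bottle 0.86 [33.2  1.2] 4.3
bottle 0.64 [338.9 142.2] -0.5
jar 0.94 [-30.5  -0.1] 6.4
```

View pics/w21.png

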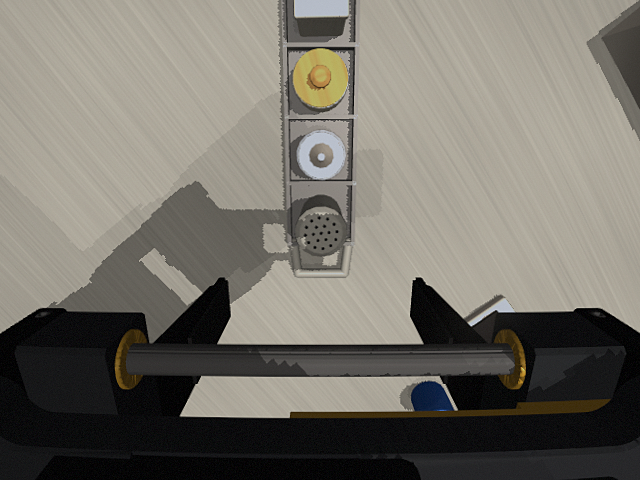

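View pics/s21.png

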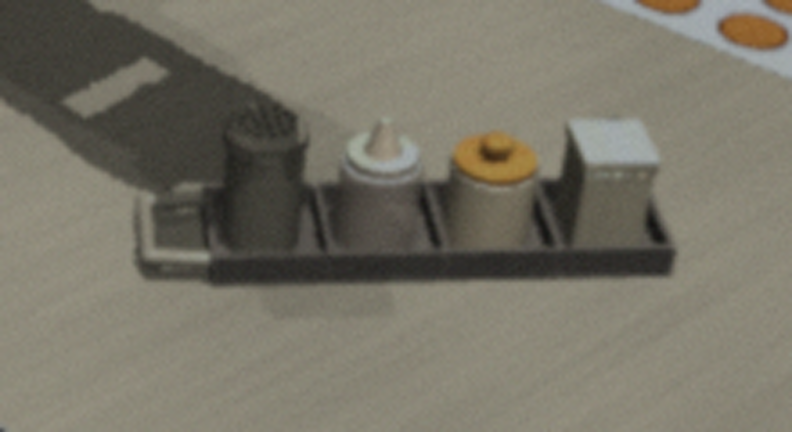

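All four stand upright in the correct bays, from the handle: shaker, bottle, jar, tin. The gripper is clear, so I'm handing in.

```bash
python3 -c "
from cell import env
print(env.job_done()); print(env.state()['t'])"
```

```text
the job is handed in; nothing more can be done
None
the job is handed in; nothing more can be done
```

I moved all four containers into the caddy in reverse order and handed the job in at about 41 s of the 117 s allowed. The tin, nearest the spout, is in the bay farthest from the handle. The jar and bottle follow, and the shaker is beside the handle. Each was set down slowly and released on its bay floor or about 1 mm above it, and the blue look-alike was not touched.

- **Positions:** the last wrist and scene pictures showed all four upright, with the gripper open and about 20 cm above the table. The network positions were within about 3 mm of the bay centres along the row and 5 mm across.
- **Disagreements:** one network height for the tin read 10.3 mm from the wrist camera, against 4.1 mm from the scene camera. The jar's sideways position read 4.9 mm in one view and -0.1 mm in the other. Both gaps are about what those networks' ±4 mm error would give.
- **Grip width:** the shaker closed at about 45.6 mm, between its body (44 mm) and cap (47 mm) diameters. The tin closed at about 43.7 mm, closer to its lid than its body. Both hung straight and stood upright once placed.
- **Contact:** the highest wrist force I saw was about 16 N upward, when the tin touched down. The jar showed no clear floor contact before I let it go.

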